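# Knock the pressed brackets out of the bending die

## Task

Some U-brackets have been pressed into the bending die and are stuck flush in its cavities. Take the T-handled hex key from its wooden block, feel it down into the recessed hex socket of the knock-out screw at the end of the die, and wind the screw clockwise, regripping as you go, until it comes to its stop and the brackets have been pushed up; only then lift every bracket out and put them all in the grey tray, which stays upright on the bench. Finish with the key standing in its wooden block again, down to its collar, and leave the spray can, the tin and the loose bearing alone.

Things in the scene. Friction and masses are not known exactly. Their poses are not given: they have to be found in the camera images.
- die: Fixed dark steel bending die, a block 100 (x) x 240 (y) x 60 (z) mm on a thin green plate; origin: centre of its underside. Four cavities 33 x 33 mm, 30 mm deep, open at the top, in a row at x = 0, y = -95, -55, -15 and +25 mm. At y = +80 mm the knock-out screw stands upright under a bright octagonal collar.
- collar (a point): Centre of the top of the die's bright octagonal collar (56 mm across, 63 mm above the bench). A round counterbore 30 mm across goes 13 mm down from here to the mouth of the hex socket.
- socket (a point): Centre of the floor of the hex socket in the knock-out screw, 35 mm below the collar's top, 28 mm above the bench. z up, turns with the screw. The socket is 21.5 mm across flats, 22 mm deep from mouth to floor. Its x axis is normal to one pair of flats.
- screw (a joint): Turn of the knock-out screw, rad, growing clockwise seen from above: 0 to 0.5 at the start, stop at 6.6 (above 6.3 counts as home). Friction about 0.15 N m; it stays where left. It raises the ejector pads of all cavities together, 16 mm in all, so that brackets then stand 16 mm proud of the die's top.
- key: Steel T-handled hex key, 0.35 kg, 96 mm tall; origin: centre of its lower tip, z up the shank. From the tip: tapered round nose (15 to 19.6 mm across) to 5 mm, hex shank 20 mm across flats to 50 mm, collar 38 mm across to 56 mm, neck 16 mm across to 72 mm, then the cross-bar. It fits the socket when the x axes agree modulo 60 degrees (play about 8). It stands by itself in socket and block.
- key_bar (a point): Middle of the key's cross-bar, 84 mm above its tip: where to grip. The bar is 76 mm long (along the key's x axis, which is normal to one pair of the shank's flats), 14 mm wide (y, the width to grip) and 24 mm high.
- stand: Fixed wooden block 70 x 70 x 60 mm that holds the key; origin: centre of its underside. A square 30 x 30 mm hole runs down through its middle. The key hangs in it upright, its collar resting on the top face, its tip then 10 mm above the bench.
- tray: Loose open grey sheet-metal tray 200 (x) x 150 (y) x 45 (z) mm outside, walls and floor about 4 mm, 0.9 kg; origin at the centre of its underside, z up. It may get knocked a few centimetres aside.
- spray_can: Bystander: a spray can 60 mm across and 150 mm tall, origin under its centre; leave alone.
- bearing: Bystander: a steel bearing ring lying flat, 72 mm across and 20 mm high, origin under its centre; leave alone.
- tin: Bystander: an open steel tin 76 mm across and 70 mm tall, origin under its centre; leave alone.
- bracket1: U-shaped bracket of 4 mm plate, 80 g, may be absent: 30 x 30 x 30 mm, origin: centre of its underside, z up between the legs, which stand at its +x and -x sides (outer faces 30 mm apart, the width to grip). It starts in the die cavity at y = -95 mm, axes along the die's, leg tops flush (within 2 mm) with the die's top.
- bracket2: U-shaped bracket of 4 mm plate, 80 g, may be absent: 30 x 30 x 30 mm, origin: centre of its underside, z up between the legs, which stand at its +x and -x sides (outer faces 30 mm apart, the width to grip). It starts in the die cavity at y = -55 mm, axes along the die's, leg tops flush (within 2 mm) with the die's top.
- bracket3: U-shaped bracket of 4 mm plate, 80 g, may be absent: 30 x 30 x 30 mm, origin: centre of its underside, z up between the legs, which stand at its +x and -x sides (outer faces 30 mm apart, the width to grip). It starts in the die cavity at y = -15 mm, axes along the die's, leg tops flush (within 2 mm) with the die's top.
- bracket4: U-shaped bracket of 4 mm plate, 80 g, may be absent: 30 x 30 x 30 mm, origin: centre of its underside, z up between the legs, which stand at its +x and -x sides (outer faces 30 mm apart, the width to grip). It starts in the die cavity at y = +25 mm, axes along the die's, leg tops flush (within 2 mm) with the die's top.

How it is judged (in metres and radians):
On the way, in this order (a step that is already met when the one before it is completed fails the run):
1. the key is fully down in the hex socket (horizontal distance between key and socket below 0.005 m and z of key in the frame of socket below 0.006 m and angle between key's own z axis and vertical below 0.15 rad), for 0.2 s.
2. the screw has been wound to its stop with the key in the socket (all of step 1 and value of joint screw above 6.3 rad), for 0.2 s.
At the end, for the whole second after the job is handed in: Every bracket present lies at rest inside the tray, the tray stands flat on the bench, the screw is still at its stop (above 6.3 rad), and the key stands upright (within 7 degrees) in its block with the collar down (within 6 mm) (x of bracket1 in the frame of tray between -0.1 and 0.1 m and y of bracket1 in the frame of tray between -0.075 and 0.075 m and z of each of bracket1, bracket2, bracket3, bracket4 in the frame of tray below 0.045 m and linear speed of each of bracket1, bracket2, bracket3, bracket4, key, tray below 0.02 m/s and x of bracket2 in the frame of tray between -0.1 and 0.1 m and y of bracket2 in the frame of tray between -0.075 and 0.075 m and x of bracket3 in the frame of tray between -0.1 and 0.1 m and y of bracket3 in the frame of tray between -0.075 and 0.075 m and x of bracket4 in the frame of tray between -0.1 and 0.1 m and y of bracket4 in the frame of tray between -0.075 and 0.075 m and value of joint screw above 6.3 rad and horizontal distance between key and stand below 0.01 m and height (world z) of key below 0.016 m and angle between key's own z axis and vertical below 0.12 rad and angle between tray's own z axis and vertical below 0.1 rad and height (world z) of tray below 0.01 m); the robot touches nothing.
It fails at once if a bracket is lifted out of the die before the screw is wound up (value of joint screw below 6 rad and z of any of bracket1, bracket2, bracket3, bracket4 in the frame of die above 0.056 m).
It fails at once if a bystander is disturbed (distance of any of spray_can, bearing, tin from where it was at the start of the episode above 0.04 m).
Of bracket1, bracket2, bracket3, bracket4 only 2 to 4 are there at a start; the rules pass over those that are not, and their reading is None.
At some moment in a run one of tray may be knocked a few centimetres aside while the robot is not near it.
It also fails if it takes over 210 s, if anything falls off the work surface, if the arm or the gripper's body presses on something with over 40 N, if the wrist force passes 120 N, or if a joint passes its speed limit or range.

## Robot

A 7-joint arm with a two-finger parallel gripper is mounted at the origin on the work surface. World frame = base frame: x ahead of the robot, y to its left, z up, the work surface at z = 0. Lengths are in mm, angles in rad, forces in N, time in s.
With the tool pointing down it reaches from about 350 to 775 mm from the base axis. Payload 3.1 kg.
Tool frame: the origin (TCP) lies on the centre line of the jaws, within the pads' length; the fingertips stand 17 mm ahead of it and the grasp point (between the pads) lies 2 mm behind it; z points along the fingers, y is the line along which they close (so a half turn about z gives the same grasp; the last joint's range is limited). The gripper opens to 85 mm and grips with 20 to 120 N. Pads are 22 mm wide; open, the fingers measure 114 mm over their backs; the gripper's body (76 mm by 85 mm) begins 54 mm behind the grasp point. The pads swing forward as they close: fully open they stand 13 mm farther back than shut.
Start: joints at [1.105, 0.311, 0.014, 1.512, -0.004, 1.319, -0.027], TCP at [226.209, -501.345, 248.304] pointing down, gripper open.
Joint ranges: [-2.7, 2.7], [-0.3, 1.91], [-1.27, 1.3], [0.12, 2.57], [-1.44, 4.58], [0.2, 2.03], [-3.05, 3.05]. Speed limits (rad/s): [2.79, 2.79, 3.14, 3.14, 3.14, 3.14, 3.14].

## Interface

Orientations are given as a rotation vector (axis times angle).
In Python, from plant import manip gives the robot as it stands. The module is installed in compiled form; this text tells all that it offers.
- The arm moves only by the shell command python3 -m creep 'ROWS' [FORCE]. ROWS is JSON, a list of rows, each an object of numbers: "claw": the gripper command: -1 is shut, 1 is fully open, values between are in proportion; "dx", "dy", "dz": the shift along the world's x, y, z in m; "wx", "wy", "wz": the turn, a rotation vector about the world's x, y, z in degrees. In form: [{"claw": .., "dx": .., "dy": .., "dz": .., "wx": .., "wy": .., "wz": ..}, ...]. A call has 1 to 5 rows; each row is the pose to reach, as a shift and turn from the pose commanded when the call began; what a row does not reach only later rows make up. A row lasts 1/10 s, in which the tool goes at most 50 mm and 8.59 degrees, less where a joint would pass 70% of its speed; a pose out of reach is approached as far as the arm can. A call with a gripper value outside its range is refused whole. The fingers move at their own pace and stop on an object; FORCE is the grip in N (left out, the last holds). Time passes only in rows, so rows that repeat a pose let the fingers close. It gives the time, the measured TCP pose, the force, the opening and the grip force at its end, in the units of the state.
- manip.sense(): the state, without advancing time (a new reading comes with each control period).
- manip.get_image(name): name is "scene" or "top"; returns (picture, depth): 384x512x3 uint8, blue, green, red; 384x512 float32, mm along the optical axis (not along the pixel's ray), 0 where there is no reading.
- manip.calibration(name): a dict with "K" (3x3 intrinsics, pixels), "k1" (the pictures are not rectified: a ray, as slopes to the right and down, at radius r is drawn at 1 + k1 r^2 times it, then the intrinsics apply), "pose" (4x4, takes a point from camera to world coordinates). Camera axes: x right, y up, looking along -z (the intrinsics and any distortion apply to the point x, -y, -z); pixel columns grow to the right and rows downward; lengths in mm; the calibration is good to about 2 mm. A picture is of the moment at which its call begins. calibration takes no time and is no camera call.
- manip.close_job(): hands the job in; it is judged then, once.
The state is a dict: "time": time; "q": joint angles; "dq": joint speeds; "joint_efforts": joint torques, N m; "eef_pos": TCP position; "eef_rot": TCP orientation; "wrist_force": force on the tool from outside, world axes, zero at the start; "torque": the same for the moment, N m; "width": opening from 0.0 (shut) to 1.0 (fully open); "gripper_force": force on a finger pad.
Only numpy, scipy, OpenCV 4.12 (cv2) and the standard library are available. Lean on these libraries where they do the work, as an engineer would, in place of code of your own. Each camera call takes 0.05 s, during which the arm holds its last target. There are 200 camera calls.

## Working session

There is one attempt and no reset: what is moved stays moved. The work goes in short steps, Python scripts to look and compute and a shell command to move; the robot and the scene stay as the last step left them, time stands still between calls to the robot, and variables do not carry over. Pictures are saved under pics/ and viewed, at most 15 in all, crops included, and the job is handed in when it is done.

```bash
mkdir -p pics; cat > h.py <<'E'
import numpy as np, cv2
from plant import manip
def shot(n):
    im,d=manip.get_image(n); np.savez(''+n+'.npz',im=im,d=d); return im,d
def P(n,u,v,z=None,d=None):
    c=manip.calibration(n);K=np.array(c['K'],float);T=np.array(c['pose'],float)
    xd=(u-K[0,2])/K[0,0]; yd=(v-K[1,2])/K[1,1]; x,y=xd,yd
    for _ in range(20):
        s=1+c['k1']*(x*x+y*y); x,y=xd/s,yd/s
    r=T[:3,:3]@np.array([x,-y,-1]); o=T[:3,3]
    if z is not None: return o+r*(z-o[2])/r[2]
    return o+r*d
def crop(im,u0,v0,u1,v1,f,name):
    cv2.imwrite('pics/'+name,cv2.resize(im[v0:v1,u0:u1],None,fx=f,fy=f,interpolation=cv2.INTER_CUBIC))
E
python3 - <<'E'
from h import *
for n in('scene','top'):
    im,d=shot(n); crop(im,0,0,512,384,1.5,n+'0.png'); print(manip.calibration(n))
print(manip.sense())
E
```

```text
{'K': array([[417.66495097,   0.        , 251.74051799],
       [  0.        , 417.66495097, 194.37917454],
       [  0.        ,   0.        ,   1.        ]]), 'k1': -0.12961016455376861, 'pose': array([[ 5.22984452e-01, -7.09530323e-01,  4.72285913e-01,
         1.17244062e+03],
       [ 8.52328060e-01,  4.32155842e-01, -2.94581409e-01,
        -3.80139194e+02],
       [ 4.91332560e-03,  5.56604033e-01,  8.30763390e-01,
         1.09115971e+03],
       [ 0.00000000e+00,  0.00000000e+00,  0.00000000e+00,
         1.00000000e+00]])}
{'K': array([[368.06669385,   0.        , 248.06133315],
       [  0.        , 368.06669385, 186.51115929],
       [  0.        ,   0.        ,   1.        ]]), 'k1': -0.01427842353611272, 'pose': array([[ 2.19191691e-02,  9.82365875e-01, -1.85679396e-01,
         4.34065131e+02],
       [-9.99709055e-01,  2.34069622e-02,  5.82406631e-03,
        -1.14878134e+01],
       [ 1.00675546e-02,  1.85497715e-01,  9.82593121e-01,
         8.89072409e+02],
       [ 0.00000000e+00,  0.00000000e+00,  0.00000000e+00,
         1.00000000e+00]])}
{'time': 0.1, 'q': array([ 1.10531923,  0.31163169,  0.01396141,  1.51291171, -0.00438736,
        1.31922152, -0.02719552]), 'dq': array([-0.00203922, -0.00028608, -0.00087535, -0.00385787, -0.00126962,
       -0.00062254, -0.00158201]), 'joint_efforts': array([ 4.30180335e-04, -3.80850649e+01,  1.46439071e-01, -2.31238514e+01,
        1.21746070e-02,  8.13860883e-03, -2.65756228e-05]), 'eef_pos': array([ 225.9283321 , -500.76114983,  247.33123625]), 'eef_rot': array([-3.06926848e+00, -6.60436948e-01,  8.47658470e-04]), 'wrist_force': array([-0.20842926,  0.49291525,  1.4290698 ]), 'torque': array([-0.00562208, -0.04816468,  0.0020592 ]), 'gripper_force': 0.0, 'width': 1.0008725169189083}
```

View pics/scene0.png

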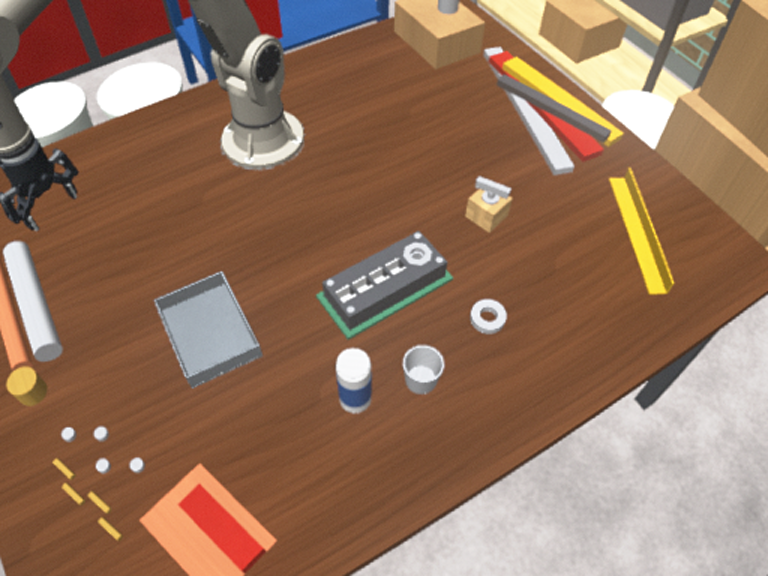

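View pics/top0.png

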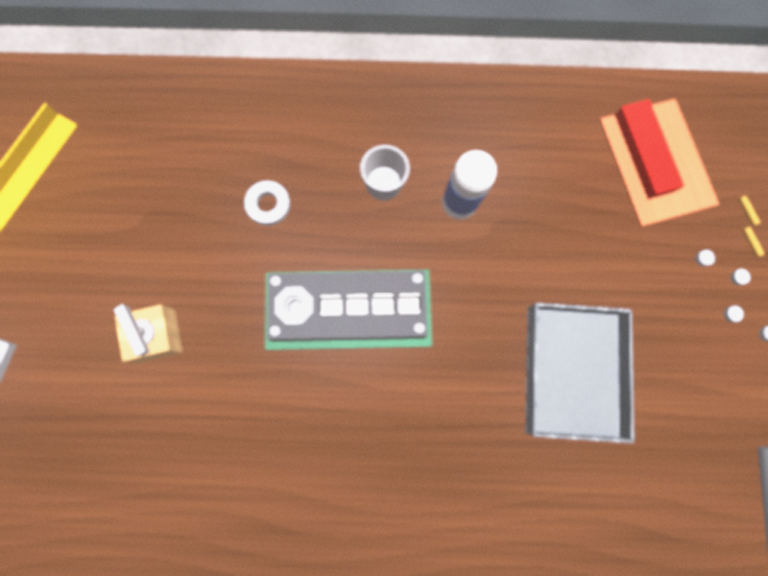

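The scene view shows the die at about (385,280), the key in its block at (490,200) and the tray at (207,328). In the top view they are at (347,307), (145,332) and (581,372). The can, tin and bearing stand on the far (+x) side of the die.

```bash
python3 - <<'E'
from h import *
im=np.load('top.npz')['im']; sc=np.load('scene.npz')['im']
a=cv2.resize(im[195:245,70:130],None,fx=6,fy=6,interpolation=2)
b=cv2.resize(im[172:242,170:295],None,fx=6,fy=6,interpolation=2)
c=cv2.resize(sc[110:160,305:345],None,fx=6,fy=6,interpolation=2)
m=np.zeros((560+160-0,0,3),np.uint8)
m=np.zeros((600,750,3),np.uint8); m[:300*1,:360]=a[:300]; m[:300,380:620]=c[:300]
m2=cv2.resize(im[175:224,172:296],None,fx=6,fy=6,interpolation=2); m[305:305+294,:744]=m2
cv2.imwrite('pics/m1.png',m)
E
```

```text
(no output)
```

View pics/m1.png

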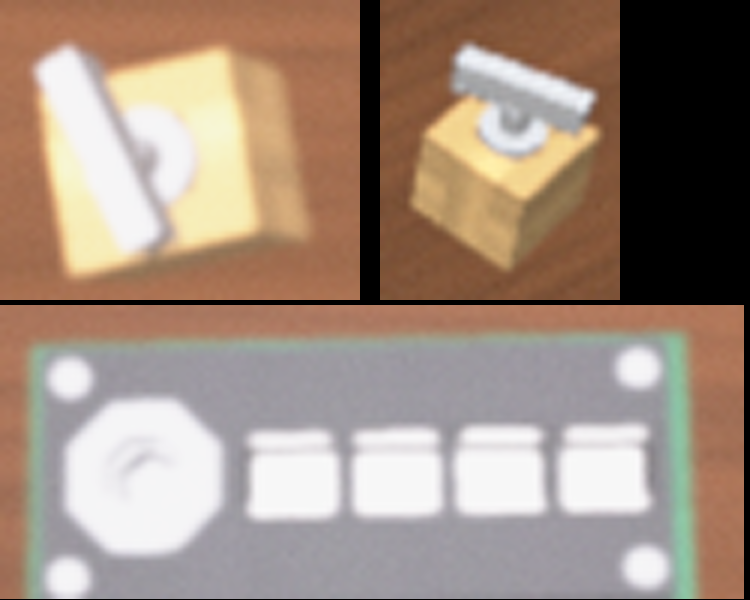

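```bash
python3 - <<'E'
from h import *
def A(px,py,z,u0,v0,oy=0): return P('top',u0+(px+.5)/6-.5,v0+(py-oy+.5)/6-.5,z).round(1)
print('block')
for p in[(42,90),(225,45),(260,235),(70,278)]: print(A(*p,60,70,195))
print('bar top')
for p in[(36,72),(68,45),(132,252),(165,235),(100,150)]: print(A(*p,106,70,195))
print('keycollar',A(150,155,66,70,195))
print('bar scene ends')
for p in[(468,48),(592,95),(455,75),(578,118)]: print(P('scene',305+(p[0]-380+.5)/6-.5,110+(p[1]+.5)/6-.5,106).round(1))
print('die')
for p in[(70,378),(638,367),(68,578),(645,567)]: print(A(*p,62,172,175,305))
print('collar',A(144,476,63,172,175,305))
for x in(146,192):pass
for p in[(290,438),(397,437),(501,435),(606,433),(293,483),(398,481),(500,479),(604,478)]: print(A(*p,60,172,175,305))
print('tray')
for p in[(533,304),(632,308),(633,440),(531,436)]: print(P('top',p[0]/1.5,p[1]/1.5,45).round(1))
d=np.load('top.npz')['d']
print(d[213:228:3,80:100:2].round(0))
print(manip.sense()['q'])
E
```

```text
block
[528.4 370.2  60. ]
[547.1 302.8  60. ]
[476.1 283.2  60. ]
[458.6 352.3  60. ]
bar top
[529.6 351.9 106. ]
[539.5 341.5 106. ]
[466.8 311.3 106. ]
[473.  300.3 106. ]
[502.3 326.2 106. ]
keycollar [504.4 324.6  66. ]
bar scene ends
[469.5 315.9 106. ]
[532.  352.8 106. ]
[482.1 297.6 106. ]
[541.3 335.7 106. ]
die
[586.3 131.6  62. ]
[595.7 -84.7  62. ]
[510.2 128.2  62. ]
[519.3 -87.8  62. ]
collar [549.2 101.5  63. ]
[565.5  47.2  60. ]
[566.8   6.6  60. ]
[568.5 -32.9  60. ]
[570.2 -72.9  60. ]
[548.3  45.4  60. ]
[550.    5.8  60. ]
[551.6 -32.8  60. ]
[552.9 -72.3  60. ]
tray
[ 561.3 -266.6   45. ]
[ 558.6 -421.1   45. ]
[ 360.2 -410.    45. ]
[ 363.2 -257.5   45. ]
[[779. 782. 782. 780. 790. 829. 821. 821. 821. 826.]
 [824. 780. 782. 778. 784. 794. 820. 820. 822. 820.]
 [825. 782. 780. 780. 778. 784. 796. 807. 820. 817.]
 [824. 821. 778. 778. 780. 779. 785. 800. 814. 818.]
 [822. 821. 820. 776. 775. 776. 778. 789. 817. 817.]]
[ 1.10531923  0.31163169  0.01396141  1.51291171 -0.00438736  1.31922152
 -0.02719552]
```

All four brackets are present: bright bases at crop y≈480, x≈293, 398, 500 and 604. My estimates, which agree with the given sizes:

| Item | Position (mm) | Yaw |
|---|---|---|
| Key and block | (503, 326.5) | bar about 32° |
| Die | (553, 22) | 2.5° |
| Collar | (549.3, 101.6) | – |
| Tray | (461, -339) | – |

I'm moving over the key and turning the tool so its y axis ends at 122°.

```bash

python3 -m creep '[{"claw":1,"dx":0.02,"dy":0.04,"wz":8.5},{"claw":1,"dx":0.04,"dy":0.08,"wz":17},{"claw":1,"dx":0.06,"dy":0.12,"wz":25.5},{"claw":1,"dx":0.08,"dy":0.16,"wz":34},{"claw":1,"dx":0.1,"dy":0.2,"wz":42.5}]' 60
python3 -m creep '[{"claw":1,"dx":0.02,"dy":0.04,"wz":8.5},{"claw":1,"dx":0.04,"dy":0.08,"wz":17},{"claw":1,"dx":0.06,"dy":0.12,"wz":25.5},{"claw":1,"dx":0.08,"dy":0.16,"wz":34},{"claw":1,"dx":0.1,"dy":0.2,"wz":42.5}]'
python3 -m creep '[{"claw":1,"dx":0.01,"dy":0.04,"wz":8.5},{"claw":1,"dx":0.02,"dy":0.08,"wz":17},{"claw":1,"dx":0.03,"dy":0.12,"wz":25.5},{"claw":1,"dx":0.04,"dy":0.16,"wz":34},{"claw":1,"dx":0.05,"dy":0.2,"wz":42.5}]'
python3 -m creep '[{"claw":1,"dx":0.005,"dy":0.04,"wz":8.5},{"claw":1,"dx":0.01,"dy":0.08,"wz":17},{"claw":1,"dx":0.015,"dy":0.12,"wz":25.5},{"claw":1,"dx":0.02,"dy":0.16,"wz":34},{"claw":1,"dx":0.025,"dy":0.2,"wz":42.5}]'
python3 -c "
from h import *
s=manip.sense();print(s['q'].round(2),s['eef_pos'],s['eef_rot'])"
```

```text
[ 1.11  0.31  0.01  1.51 -0.    1.32 -0.03] [ 225.9283321  -500.76114983  247.33123625] [-3.06926848e+00 -6.60436948e-01  8.47658470e-04]$[0]: bad value
$[0]: bad value
$[0]: bad value
$[0]: bad value
```

```bash

python3 -m creep '[{"claw":1,"dx":0.02,"dy":0.04,"dz":0,"wx":0,"wy":0,"wz":8.5},{"claw":1,"dx":0.04,"dy":0.08,"dz":0,"wx":0,"wy":0,"wz":17},{"claw":1,"dx":0.06,"dy":0.12,"dz":0,"wx":0,"wy":0,"wz":25.5},{"claw":1,"dx":0.08,"dy":0.16,"dz":0,"wx":0,"wy":0,"wz":34},{"claw":1,"dx":0.1,"dy":0.2,"dz":0,"wx":0,"wy":0,"wz":42.5}]' 60
python3 -c "
from h import *
s=manip.sense();print(s['q'].round(2),s['eef_pos'],s['eef_rot'])"
```

```text
time: 0.6
eef_pos: [326.5, -299.4, 247.9]
eef_rot: [-2.617, -1.736, 0.0]
wrist_force: [0.7, -0.1, -0.1]
width: 1.0
gripper_force: 0.0
[ 0.91  0.1  -0.22  1.77  0.02  1.27  0.28] [ 326.46561906 -299.42203799  247.92342834] [-2.61741635e+00 -1.73644059e+00  3.79247054e-04]
```

```bash

python3 -m creep '[{"claw":1,"dx":0.02,"dy":0.04,"dz":0,"wx":0,"wy":0,"wz":8.5},{"claw":1,"dx":0.04,"dy":0.08,"dz":0,"wx":0,"wy":0,"wz":17},{"claw":1,"dx":0.06,"dy":0.12,"dz":0,"wx":0,"wy":0,"wz":25.5},{"claw":1,"dx":0.08,"dy":0.16,"dz":0,"wx":0,"wy":0,"wz":34},{"claw":1,"dx":0.1,"dy":0.2,"dz":0,"wx":0,"wy":0,"wz":42.5}]'
python3 -m creep '[{"claw":1,"dx":0.01,"dy":0.04,"dz":0,"wx":0,"wy":0,"wz":8.5},{"claw":1,"dx":0.02,"dy":0.08,"dz":0,"wx":0,"wy":0,"wz":17},{"claw":1,"dx":0.03,"dy":0.12,"dz":0,"wx":0,"wy":0,"wz":25.5},{"claw":1,"dx":0.04,"dy":0.16,"dz":0,"wx":0,"wy":0,"wz":34},{"claw":1,"dx":0.05,"dy":0.2,"dz":0,"wx":0,"wy":0,"wz":42.5}]'
python3 -m creep '[{"claw":1,"dx":0.005,"dy":0.04,"dz":0,"wx":0,"wy":0,"wz":8.5},{"claw":1,"dx":0.01,"dy":0.08,"dz":0,"wx":0,"wy":0,"wz":17},{"claw":1,"dx":0.015,"dy":0.12,"dz":0,"wx":0,"wy":0,"wz":25.5},{"claw":1,"dx":0.02,"dy":0.16,"dz":0,"wx":0,"wy":0,"wz":34},{"claw":1,"dx":0.026,"dy":0.2,"dz":0,"wx":0,"wy":0,"wz":42.5}]'
python3 -c "
from h import *
s=manip.sense();print(s['q'].round(2),s['eef_pos'],s['eef_rot'])"
```

```text
time: 1.1
eef_pos: [426.3, -99.7, 248.1]
eef_rot: [1.811, 2.567, -0.001]
wrist_force: [0.9, -1.1, -0.7]
width: 1.001
gripper_force: 0.0
time: 1.6
eef_pos: [476.1, 100.0, 248.0]
eef_rot: [-0.757, -3.049, 0.001]
wrist_force: [0.8, -0.9, 0.2]
width: 1.0
gripper_force: 0.0
time: 2.1
eef_pos: [502.2, 299.8, 247.7]
eef_rot: [0.399, -3.115, 0.001]
wrist_force: [0.7, -0.1, 0.5]
width: 0.997
gripper_force: 0.0
[-0.    0.52 -0.87  1.39  0.4   1.42  0.96] [502.15987234 299.75241393 247.72076111] [ 3.99184905e-01 -3.11529435e+00  1.18862789e-03]
```

```bash

python3 -m creep '[{"claw":1,"dx":0.0,"dy":0.014,"dz":0,"wx":0,"wy":0,"wz":8.5},{"claw":1,"dx":0.001,"dy":0.027,"dz":0,"wx":0,"wy":0,"wz":17.5},{"claw":0.2,"dx":0.001,"dy":0.027,"dz":-0.03,"wx":0,"wy":0,"wz":17.5},{"claw":0.2,"dx":0.001,"dy":0.027,"dz":-0.07,"wx":0,"wy":0,"wz":17.5},{"claw":0.2,"dx":0.001,"dy":0.027,"dz":-0.1,"wx":0,"wy":0,"wz":17.5}]'
python3 - <<'E'
from h import *
s=manip.sense();print(s['q'].round(2),s['eef_pos'],s['eef_rot'],s['width'])
im,d=shot('scene');a=cv2.resize(im[60:180,270:370],None,fx=4.5,fy=4.5,interpolation=2)
im,d=shot('top');b=cv2.resize(im[170:270,60:120],None,fx=5.4,fy=5.4,interpolation=2)
cv2.imwrite('pics/g1.png',np.hstack([a[:540],b[:540]])[:, :800])
E
```

```text
time: 2.6
eef_pos: [502.6, 324.8, 145.6]
eef_rot: [0.86, -3.019, 0.002]
wrist_force: [-0.2, 0.6, -0.5]
width: 0.6
gripper_force: 0.0
[-0.04  0.65 -0.89  1.5   0.52  1.25  1.13] [502.56769485 324.76593819 145.61115325] [ 8.59869263e-01 -3.01908337e+00  2.00109400e-03] 0.6003914132379702
```

View pics/g1.png

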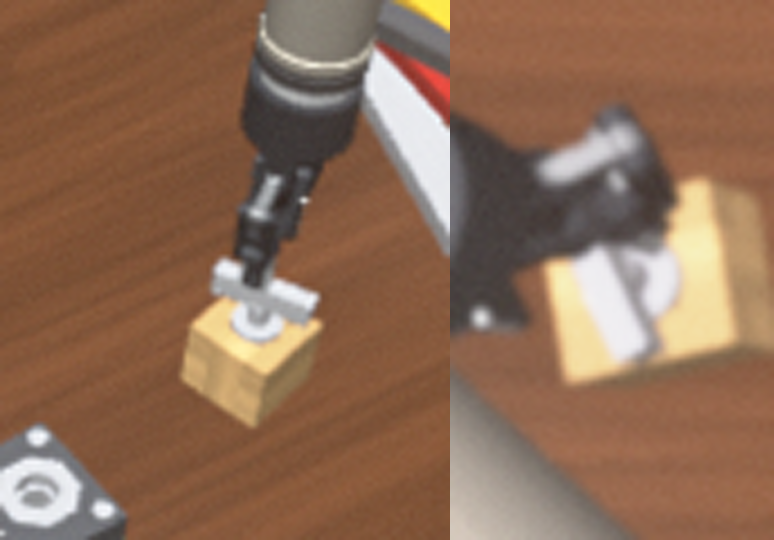

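The gripper is centred over the bar with the fingers on either side, at about (262,290) in the left panel. I'm going down to grip.

```bash

python3 -m creep '[{"claw":0.2,"dx":0,"dy":0,"dz":-0.03,"wx":0,"wy":0,"wz":0},{"claw":0.2,"dx":0,"dy":0,"dz":-0.053,"wx":0,"wy":0,"wz":0},{"claw":0.2,"dx":0,"dy":0,"dz":-0.053,"wx":0,"wy":0,"wz":0},{"claw":-0.3,"dx":0,"dy":0,"dz":-0.053,"wx":0,"wy":0,"wz":0},{"claw":-1,"dx":0,"dy":0,"dz":-0.053,"wx":0,"wy":0,"wz":0}]' 60
python3 -m creep '[{"claw":-1,"dx":0,"dy":0,"dz":0,"wx":0,"wy":0,"wz":0},{"claw":-1,"dx":0,"dy":0,"dz":0,"wx":0,"wy":0,"wz":0},{"claw":-1,"dx":0,"dy":0,"dz":0,"wx":0,"wy":0,"wz":0},{"claw":-1,"dx":0,"dy":0,"dz":0,"wx":0,"wy":0,"wz":0}]' 60
```

```text
time: 3.2
eef_pos: [504.3, 326.9, 97.7]
eef_rot: [-0.859, 3.018, 0.003]
wrist_force: [0.1, 0.4, 0.4]
width: 0.271
gripper_force: 0.0
time: 3.6
eef_pos: [503.7, 327.8, 97.9]
eef_rot: [-0.86, 3.018, 0.004]
wrist_force: [-1.3, 1.1, 6.7]
width: 0.152
gripper_force: 60.7
```

```bash

python3 -m creep '[{"claw":-1,"dx":0,"dy":0,"dz":0.015,"wx":0,"wy":0,"wz":0},{"claw":-1,"dx":0,"dy":0,"dz":0.03,"wx":0,"wy":0,"wz":0},{"claw":-1,"dx":0,"dy":0,"dz":0.05,"wx":0,"wy":0,"wz":0},{"claw":-1,"dx":0,"dy":0,"dz":0.075,"wx":0,"wy":0,"wz":0},{"claw":-1,"dx":0,"dy":0,"dz":0.09,"wx":0,"wy":0,"wz":0}]' 80
python3 - <<'E'
from h import *
im,d=shot('scene');a=cv2.resize(im[50:180,270:370],None,fx=4.5,fy=4.5,interpolation=2)
im,d=shot('top');b=cv2.resize(im[190:222,180:212],None,fx=10,fy=10,interpolation=2)
m=np.zeros((585,780,3),np.uint8);m[:585,:450]=a;m[:320,455:775]=b
cv2.imwrite('pics/g2.png',m)
E
```

```text
time: 4.1
eef_pos: [504.1, 325.4, 187.8]
eef_rot: [-0.859, 3.019, -0.001]
wrist_force: [0.1, 0.5, -4.0]
width: 0.145
gripper_force: 78.5
```

View pics/g2.png

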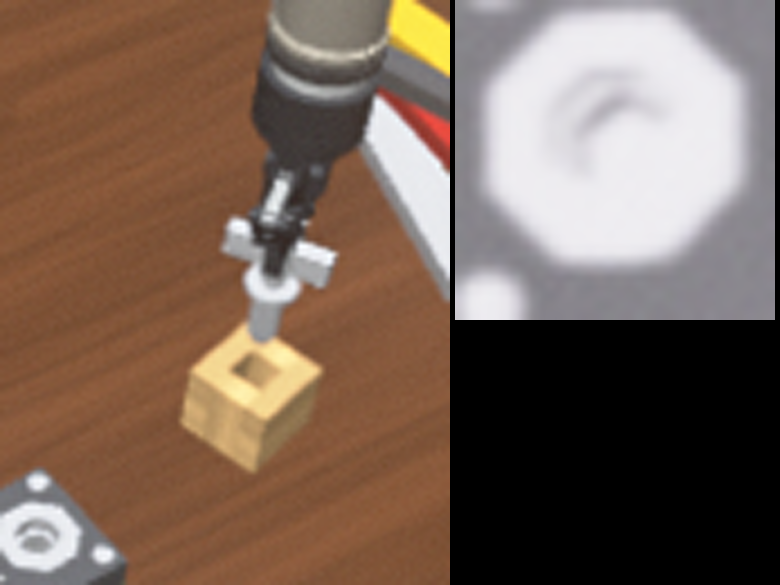

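The key is held straight and clear of the block (hole at (255,370)). In the crop the socket's dark edges run from (580,130) to (610,100) and on to (660,110), so the socket yaw is about 47° modulo 60. I'm carrying the key over the collar and turning it +15°.

```bash

python3 -m creep '[{"claw":-1,"dx":0.01,"dy":-0.045,"dz":0,"wx":0,"wy":0,"wz":3},{"claw":-1,"dx":0.02,"dy":-0.09,"dz":0,"wx":0,"wy":0,"wz":6},{"claw":-1,"dx":0.03,"dy":-0.135,"dz":0,"wx":0,"wy":0,"wz":9},{"claw":-1,"dx":0.04,"dy":-0.18,"dz":0,"wx":0,"wy":0,"wz":12},{"claw":-1,"dx":0.046,"dy":-0.225,"dz":0,"wx":0,"wy":0,"wz":15}]' 80
python3 -m creep '[{"claw":-1,"dx":0,"dy":0,"dz":-0.01,"wx":0,"wy":0,"wz":0},{"claw":-1,"dx":0,"dy":0,"dz":-0.02,"wx":0,"wy":0,"wz":0},{"claw":-1,"dx":0,"dy":0,"dz":-0.025,"wx":0,"wy":0,"wz":0},{"claw":-1,"dx":0,"dy":0,"dz":-0.025,"wx":0,"wy":0,"wz":0}]'
python3 - <<'E'
from h import *
im,d=shot('scene');a=cv2.resize(im[95:205,220:310],None,fx=5,fy=5,interpolation=2)
im,d=shot('top');b=cv2.resize(im[180:230,170:215],None,fx=7,fy=7,interpolation=2)
m=np.zeros((550,770,3),np.uint8);m[:550,:450]=a;m[:350,455:770]=b
cv2.imwrite('pics/g3.png',m)
E
```

```text
time: 4.7
eef_pos: [549.1, 97.6, 184.0]
eef_rot: [1.248, -2.881, 0.001]
wrist_force: [1.4, -0.7, -3.4]
width: 0.145
gripper_force: 78.7
time: 5.1
eef_pos: [547.6, 102.3, 159.0]
eef_rot: [1.251, -2.879, -0.002]
wrist_force: [-0.4, 0.6, -3.6]
width: 0.149
gripper_force: 78.8
```

View pics/g3.png

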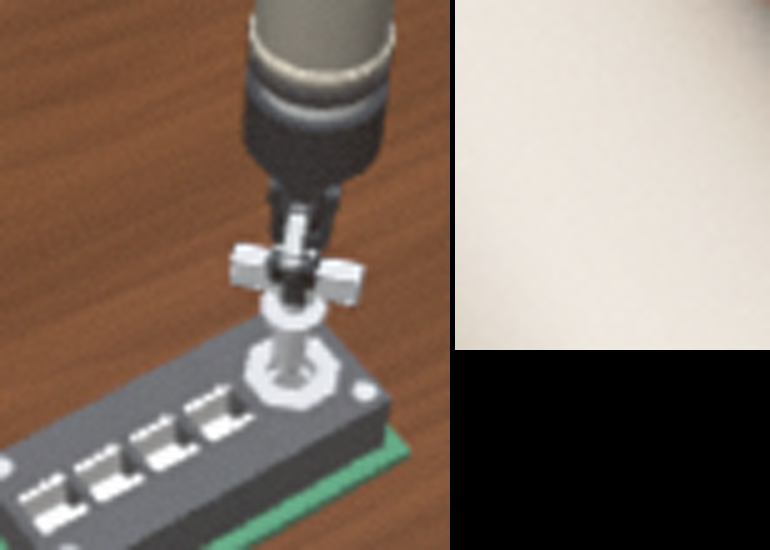

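The key hangs upright over the collar with its tip in the counterbore opening at (290,370). The arm hides the top view. I'm going down slowly and watching the force.

```bash

python3 -m creep '[{"claw":-1,"dx":0,"dy":0,"dz":-0.005,"wx":0,"wy":0,"wz":0},{"claw":-1,"dx":0,"dy":0,"dz":-0.01,"wx":0,"wy":0,"wz":0},{"claw":-1,"dx":0,"dy":0,"dz":-0.015,"wx":0,"wy":0,"wz":0},{"claw":-1,"dx":0,"dy":0,"dz":-0.018,"wx":0,"wy":0,"wz":0}]'
python3 -m creep '[{"claw":-1,"dx":0,"dy":0,"dz":-0.002,"wx":0,"wy":0,"wz":0},{"claw":-1,"dx":0,"dy":0,"dz":-0.004,"wx":0,"wy":0,"wz":0},{"claw":-1,"dx":0,"dy":0,"dz":-0.006,"wx":0,"wy":0,"wz":0},{"claw":-1,"dx":0,"dy":0,"dz":-0.006,"wx":0,"wy":0,"wz":0}]'
```

```text
time: 5.6
eef_pos: [548.9, 100.8, 141.6]
eef_rot: [1.247, -2.883, -0.001]
wrist_force: [0.2, 0.6, -3.6]
width: 0.146
gripper_force: 78.9
time: 6.0
eef_pos: [549.4, 101.0, 137.1]
eef_rot: [-1.247, 2.883, -0.0]
wrist_force: [-1.4, 0.2, 0.4]
width: 0.147
gripper_force: 79.7
```

```bash

python3 -m creep '[{"claw":-1,"dx":0,"dy":0,"dz":-0.002,"wx":0,"wy":0,"wz":0},{"claw":-1,"dx":0,"dy":0,"dz":-0.003,"wx":0,"wy":0,"wz":0},{"claw":-1,"dx":0,"dy":0,"dz":-0.003,"wx":0,"wy":0,"wz":0}]'
python3 -m creep '[{"claw":-1,"dx":0,"dy":0,"dz":-0.002,"wx":0,"wy":0,"wz":0},{"claw":-1,"dx":0,"dy":0,"dz":-0.003,"wx":0,"wy":0,"wz":0},{"claw":-1,"dx":0,"dy":0,"dz":-0.003,"wx":0,"wy":0,"wz":0}]'
python3 -c "
from h import *
s=manip.sense();print(s['wrist_force'],s['torque'])"
```

```text
time: 6.3
eef_pos: [549.4, 102.3, 133.4]
eef_rot: [-1.248, 2.881, 0.004]
wrist_force: [-0.1, 3.3, -1.6]
width: 0.144
gripper_force: 79.3
time: 6.6
eef_pos: [549.6, 102.7, 132.4]
eef_rot: [-1.248, 2.88, 0.002]
wrist_force: [-2.5, 3.3, 9.3]
width: 0.151
gripper_force: 80.8
[-2.54427101  3.30441131  9.27028309] [0.80218571 0.68533529 0.02473623]
```

```bash

python3 -m creep '[{"claw":-1,"dx":-0.0005,"dy":0.0005,"dz":0,"wx":0,"wy":0,"wz":0},{"claw":-1,"dx":-0.001,"dy":0.001,"dz":0,"wx":0,"wy":0,"wz":0},{"claw":-1,"dx":-0.001,"dy":0.001,"dz":0,"wx":0,"wy":0,"wz":-3},{"claw":-1,"dx":-0.001,"dy":0.001,"dz":0,"wx":0,"wy":0,"wz":-5}]'
python3 -m creep '[{"claw":-1,"dx":0,"dy":0,"dz":0,"wx":0,"wy":0,"wz":-2},{"claw":-1,"dx":0,"dy":0,"dz":0,"wx":0,"wy":0,"wz":-4},{"claw":-1,"dx":0,"dy":0,"dz":0,"wx":0,"wy":0,"wz":-5}]'
```

```text
time: 7.0
eef_pos: [549.8, 103.1, 132.5]
eef_rot: [-1.117, 2.931, 0.0]
wrist_force: [-0.5, 2.5, 6.3]
width: 0.146
gripper_force: 80.5
time: 7.3
eef_pos: [549.9, 103.2, 132.5]
eef_rot: [-0.989, 2.976, 0.001]
wrist_force: [-1.2, 2.4, 6.7]
width: 0.145
gripper_force: 80.4
```

```bash

python3 -m creep '[{"claw":-1,"dx":0,"dy":0.001,"dz":0,"wx":0,"wy":0,"wz":3},{"claw":-1,"dx":0,"dy":0.001,"dz":0,"wx":0,"wy":0,"wz":6},{"claw":-1,"dx":0,"dy":0.001,"dz":0,"wx":0,"wy":0,"wz":9},{"claw":-1,"dx":0,"dy":0.001,"dz":0,"wx":0,"wy":0,"wz":12}]'
python3 -m creep '[{"claw":-1,"dx":0,"dy":0,"dz":0,"wx":0,"wy":0,"wz":2},{"claw":-1,"dx":0,"dy":0,"dz":0,"wx":0,"wy":0,"wz":4},{"claw":-1,"dx":0,"dy":0,"dz":0,"wx":0,"wy":0,"wz":6}]'
python3 -m creep '[{"claw":-1,"dx":0,"dy":0,"dz":0,"wx":0,"wy":0,"wz":2},{"claw":-1,"dx":0,"dy":0,"dz":0,"wx":0,"wy":0,"wz":4},{"claw":-1,"dx":0,"dy":0,"dz":0,"wx":0,"wy":0,"wz":6}]'
python3 -c "
from h import *
s=manip.sense();print(s['wrist_force'],s['torque'],s['q'].round(2))"
```

```text
time: 7.7
eef_pos: [548.8, 103.4, 132.0]
eef_rot: [-1.3, 2.858, -0.0]
wrist_force: [-1.4, 1.6, 6.8]
width: 0.15
gripper_force: 80.5
time: 8.0
eef_pos: [548.5, 104.1, 130.6]
eef_rot: [-1.447, 2.786, 0.003]
wrist_force: [0.7, 4.0, -0.2]
width: 0.146
gripper_force: 79.5
time: 8.3
eef_pos: [548.4, 104.2, 130.4]
eef_rot: [-1.591, 2.707, 0.003]
wrist_force: [0.1, 5.1, 0.1]
width: 0.151
gripper_force: 79.4
[0.09535896 5.14440384 0.09920957] [ 1.19811854  0.01985792 -0.14534105] [ 0.47  0.64 -1.02  1.63  0.57  1.2   1.95]
```

```bash

python3 -m creep '[{"claw":-1,"dx":0,"dy":0.001,"dz":0,"wx":0,"wy":0,"wz":-3},{"claw":-1,"dx":0,"dy":0.002,"dz":-0.002,"wx":0,"wy":0,"wz":-4},{"claw":-1,"dx":0,"dy":0.002,"dz":-0.004,"wx":0,"wy":0,"wz":-4},{"claw":-1,"dx":0,"dy":0.002,"dz":-0.006,"wx":0,"wy":0,"wz":-4},{"claw":-1,"dx":0,"dy":0.002,"dz":-0.006,"wx":0,"wy":0,"wz":-4}]'
python3 -c "
from h import *
s=manip.sense();print(s['wrist_force'],s['torque'])"
```

```text
time: 8.8
eef_pos: [548.7, 104.8, 125.4]
eef_rot: [-1.494, 2.762, -0.001]
wrist_force: [-1.5, 1.2, 6.6]
width: 0.146
gripper_force: 80.5
[-1.52312574  1.20526382  6.61597201] [ 0.42944989  0.4791905  -0.07128091]
```

```bash

python3 -m creep '[{"claw":-1,"dx":0,"dy":0,"dz":-0.002,"wx":0,"wy":0,"wz":0},{"claw":-1,"dx":0,"dy":0,"dz":-0.004,"wx":0,"wy":0,"wz":0},{"claw":-1,"dx":0,"dy":0,"dz":-0.006,"wx":0,"wy":0,"wz":0},{"claw":-1,"dx":0,"dy":0,"dz":-0.008,"wx":0,"wy":0,"wz":0},{"claw":-1,"dx":0,"dy":0,"dz":-0.008,"wx":0,"wy":0,"wz":0}]'
python3 -c "
from h import *
s=manip.sense();print(s['wrist_force'],s['torque'])"
```

```text
time: 9.3
eef_pos: [548.8, 105.1, 119.6]
eef_rot: [-1.493, 2.762, -0.003]
wrist_force: [-4.9, -0.1, 17.5]
width: 0.147
gripper_force: 82.1
[-4.90832766 -0.11187841 17.51163634] [-0.0212872   1.24510615 -0.10372851]
```

```bash

python3 -m creep '[{"claw":-1,"dx":-0.001,"dy":0,"dz":0,"wx":0,"wy":0,"wz":0},{"claw":-1,"dx":-0.002,"dy":0,"dz":0,"wx":0,"wy":0,"wz":-2},{"claw":-1,"dx":-0.002,"dy":0,"dz":0,"wx":0,"wy":0,"wz":-4},{"claw":-1,"dx":-0.002,"dy":0,"dz":0,"wx":0,"wy":0,"wz":-4}]'
python3 -c "
from h import *
s=manip.sense();print(s['wrist_force'],s['torque'])
im,d=shot('scene');a=cv2.resize(im[95:205,220:310],None,fx=5,fy=5,interpolation=2)
cv2.imwrite('pics/g4.png',a)"
```

```text
time: 9.7
eef_pos: [548.1, 104.5, 116.9]
eef_rot: [-1.395, 2.81, -0.003]
wrist_force: [3.5, 3.5, 1.5]
width: 0.149
gripper_force: 79.5
[3.53938711 3.51901509 1.47692247] [ 0.63278746 -0.87429509 -0.04329378]
```

View pics/g4.png

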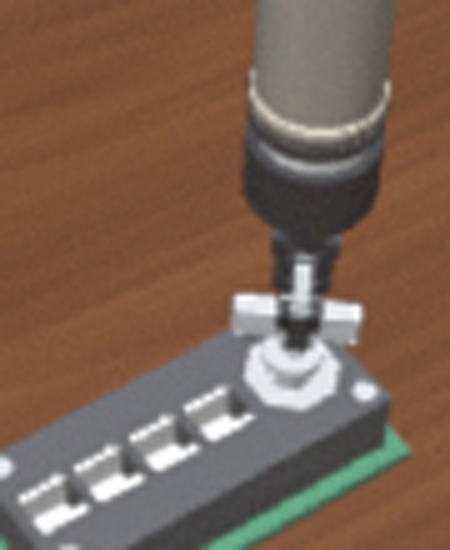

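The bar has dropped, with the key's collar just above the die collar at (295,360), so the key is essentially seated. I'll centre it, press slightly and start winding.

```bash

python3 -m creep '[{"claw":-1,"dx":0.001,"dy":0.001,"dz":0,"wx":0,"wy":0,"wz":0},{"claw":-1,"dx":0.001,"dy":0.001,"dz":-0.001,"wx":0,"wy":0,"wz":0},{"claw":-1,"dx":0.001,"dy":0.001,"dz":-0.001,"wx":0,"wy":0,"wz":0}]'
python3 -m creep '[{"claw":-1,"dx":0,"dy":0,"dz":0,"wx":0,"wy":0,"wz":-6},{"claw":-1,"dx":0,"dy":0,"dz":0,"wx":0,"wy":0,"wz":-12},{"claw":-1,"dx":0,"dy":0,"dz":0,"wx":0,"wy":0,"wz":-18},{"claw":-1,"dx":0,"dy":0,"dz":0,"wx":0,"wy":0,"wz":-24},{"claw":-1,"dx":0,"dy":0,"dz":0,"wx":0,"wy":0,"wz":-30}]'
python3 -c "
from h import *
s=manip.sense();print(s['wrist_force'],s['torque'],s['q'].round(2))"
```

```text
time: 10.05
eef_pos: [548.3, 104.9, 115.9]
eef_rot: [-1.395, 2.813, -0.003]
wrist_force: [2.9, 0.3, 4.6]
width: 0.147
gripper_force: 80.2
time: 10.55
eef_pos: [548.8, 104.4, 115.9]
eef_rot: [-0.614, 3.078, -0.004]
wrist_force: [4.0, -0.4, 4.0]
width: 0.146
gripper_force: 79.8
[ 4.00563467 -0.4336802   3.9809354 ] [-0.15686888 -1.06652127  0.2347545 ] [ 0.37  0.58 -0.85  1.65  0.48  1.12  1.35]
```

```bash

python3 -m creep '[{"claw":-1,"dx":0.001,"dy":0,"dz":0,"wx":0,"wy":0,"wz":-8},{"claw":-1,"dx":0.001,"dy":0,"dz":0,"wx":0,"wy":0,"wz":-16},{"claw":-1,"dx":0.001,"dy":0,"dz":0,"wx":0,"wy":0,"wz":-24},{"claw":-1,"dx":0.001,"dy":0,"dz":0,"wx":0,"wy":0,"wz":-32},{"claw":-1,"dx":0.001,"dy":0,"dz":0,"wx":0,"wy":0,"wz":-40}]'
python3 -m creep '[{"claw":-1,"dx":0,"dy":0,"dz":0,"wx":0,"wy":0,"wz":-8},{"claw":-1,"dx":0,"dy":0,"dz":0,"wx":0,"wy":0,"wz":-16},{"claw":-1,"dx":0,"dy":0,"dz":0,"wx":0,"wy":0,"wz":-24},{"claw":-1,"dx":0,"dy":0,"dz":0,"wx":0,"wy":0,"wz":-32},{"claw":-1,"dx":0,"dy":0,"dz":0,"wx":0,"wy":0,"wz":-40}]'
python3 -c "
from h import *
s=manip.sense();print(s['wrist_force'],s['torque'],s['q'].round(2))"
```

```text
time: 11.05
eef_pos: [549.1, 103.5, 115.9]
eef_rot: [0.479, 3.103, -0.005]
wrist_force: [2.4, -2.9, 5.5]
width: 0.149
gripper_force: 80.0
time: 11.55
eef_pos: [548.7, 102.7, 115.9]
eef_rot: [1.512, 2.751, -0.006]
wrist_force: [2.2, -2.6, 5.6]
width: 0.151
gripper_force: 80.1
[ 2.15577068 -2.62971744  5.60636608] [-0.72160825 -0.47030004  0.16009822] [ 0.17  0.49 -0.53  1.66  0.28  1.07  0.12]
```

```bash

python3 -m creep '[{"claw":-1,"dx":0,"dy":-0.001,"dz":0,"wx":0,"wy":0,"wz":-8},{"claw":-1,"dx":0,"dy":-0.001,"dz":0,"wx":0,"wy":0,"wz":-16},{"claw":-1,"dx":0,"dy":-0.001,"dz":0,"wx":0,"wy":0,"wz":-24},{"claw":-1,"dx":0,"dy":-0.001,"dz":0,"wx":0,"wy":0,"wz":-32},{"claw":-1,"dx":0,"dy":-0.001,"dz":0,"wx":0,"wy":0,"wz":-40}]'
python3 -m creep '[{"claw":-1,"dx":0,"dy":0,"dz":0,"wx":0,"wy":0,"wz":-8},{"claw":-1,"dx":0,"dy":0,"dz":0,"wx":0,"wy":0,"wz":-16},{"claw":-1,"dx":0,"dy":0,"dz":0,"wx":0,"wy":0,"wz":-24},{"claw":-1,"dx":0,"dy":0,"dz":0,"wx":0,"wy":0,"wz":-32},{"claw":-1,"dx":0,"dy":0,"dz":0,"wx":0,"wy":0,"wz":-40}]'
python3 -m creep '[{"claw":-1,"dx":0,"dy":0,"dz":0,"wx":0,"wy":0,"wz":-8},{"claw":-1,"dx":0,"dy":0,"dz":0,"wx":0,"wy":0,"wz":-16},{"claw":-1,"dx":0,"dy":0,"dz":0,"wx":0,"wy":0,"wz":-24},{"claw":-1,"dx":0,"dy":0,"dz":0,"wx":0,"wy":0,"wz":-32},{"claw":-1,"dx":0,"dy":0,"dz":0,"wx":0,"wy":0,"wz":-40}]'
python3 -c "
from h import *
s=manip.sense();print(s['wrist_force'],s['torque'],s['q'].round(2))"
```

```text
time: 12.05
eef_pos: [547.9, 102.3, 115.9]
eef_rot: [2.362, 2.069, -0.005]
wrist_force: [-0.7, -2.3, 6.5]
width: 0.145
gripper_force: 80.2
time: 12.55
eef_pos: [547.0, 102.6, 115.9]
eef_rot: [2.927, 1.136, -0.006]
wrist_force: [-0.7, -2.4, 7.7]
width: 0.151
gripper_force: 80.4
time: 13.05
eef_pos: [546.6, 103.4, 115.9]
eef_rot: [3.139, 0.067, -0.006]
wrist_force: [-1.1, -1.3, 7.8]
width: 0.147
gripper_force: 80.4
[-1.06930411 -1.25348932  7.78131217] [-0.16797716  0.44098147  0.20270641] [-0.16  0.44 -0.08  1.67  0.04  1.04 -1.78]
```

```bash

python3 -m creep '[{"claw":-1,"dx":0,"dy":0,"dz":0.001,"wx":0,"wy":0,"wz":-8},{"claw":-1,"dx":0,"dy":0,"dz":0.001,"wx":0,"wy":0,"wz":-16},{"claw":-1,"dx":0,"dy":0,"dz":0.001,"wx":0,"wy":0,"wz":-24},{"claw":-1,"dx":0,"dy":0,"dz":0.001,"wx":0,"wy":0,"wz":-32},{"claw":-1,"dx":0,"dy":0,"dz":0.001,"wx":0,"wy":0,"wz":-40}]'
python3 -m creep '[{"claw":-0.5,"dx":0,"dy":0,"dz":0,"wx":0,"wy":0,"wz":0},{"claw":0.1,"dx":0,"dy":0,"dz":0,"wx":0,"wy":0,"wz":0},{"claw":0.1,"dx":0,"dy":0,"dz":0,"wx":0,"wy":0,"wz":0},{"claw":0.1,"dx":0,"dy":0,"dz":0.02,"wx":0,"wy":0,"wz":0},{"claw":0.1,"dx":0,"dy":0,"dz":0.055,"wx":0,"wy":0,"wz":0}]'
python3 -c "
from h import *
s=manip.sense();print(s['wrist_force'],s['torque'],s['q'].round(2))
im,d=shot('scene');a=cv2.resize(im[95:205,220:310],None,fx=5,fy=5,interpolation=2)
cv2.imwrite('pics/g5.png',a)"
```

```text
time: 13.55
eef_pos: [546.7, 104.4, 115.9]
eef_rot: [2.973, -1.01, -0.005]
wrist_force: [1.0, 0.3, 2.3]
width: 0.145
gripper_force: 79.7
time: 14.05
eef_pos: [545.3, 103.9, 168.7]
eef_rot: [2.974, -0.999, -0.012]
wrist_force: [-0.1, 0.5, 1.3]
width: 0.549
gripper_force: 0.0
[-0.0870041   0.53860959  1.28707379] [ 0.02918067 -0.06478633 -0.00105851] [-0.27  0.38  0.07  1.61 -0.03  1.16 -2.41]
```

View pics/g5.png

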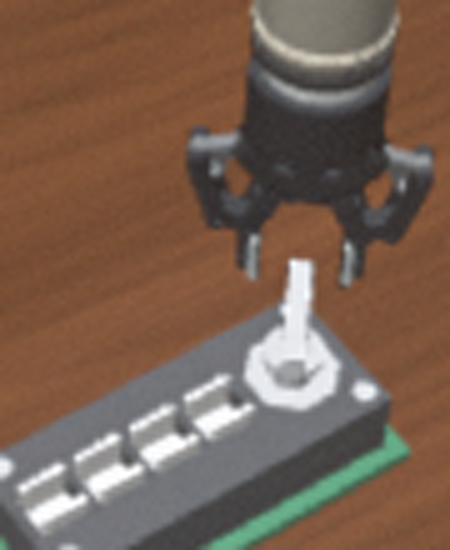

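The key stands free in the socket, bar at (297,300), and the brackets have risen. I'm swinging back +180° to regrip.

```bash

for i in 1 2 3 4; do python3 -m creep '[{"claw":0.1,"dx":0,"dy":0,"dz":0,"wx":0,"wy":0,"wz":8.5},{"claw":0.1,"dx":0,"dy":0,"dz":0,"wx":0,"wy":0,"wz":17},{"claw":0.1,"dx":0,"dy":0,"dz":0,"wx":0,"wy":0,"wz":25.5},{"claw":0.1,"dx":0,"dy":0,"dz":0,"wx":0,"wy":0,"wz":34},{"claw":0.1,"dx":0,"dy":0,"dz":0,"wx":0,"wy":0,"wz":42.5}]' | sed -n 2,3p; done
python3 -m creep '[{"claw":0.1,"dx":0.001,"dy":0,"dz":0,"wx":0,"wy":0,"wz":5},{"claw":0.1,"dx":0.001,"dy":0,"dz":0,"wx":0,"wy":0,"wz":10},{"claw":0.1,"dx":0.001,"dy":0,"dz":0,"wx":0,"wy":0,"wz":10}]'
python3 -c "
from h import *
s=manip.sense();print(s['q'].round(2))"
```

```text
eef_pos: [547.8, 104.4, 171.0]
eef_rot: [3.138, 0.156, -0.002]
eef_pos: [547.8, 104.3, 171.0]
eef_rot: [-2.868, -1.283, 0.002]
eef_pos: [547.9, 104.3, 171.0]
eef_rot: [-2.208, -2.234, 0.001]
eef_pos: [547.9, 104.2, 171.0]
eef_rot: [-1.248, -2.882, 0.001]
time: 16.4
eef_pos: [549.0, 104.2, 171.0]
eef_rot: [-1.002, -2.977, 0.0]
wrist_force: [-0.3, 0.6, -0.1]
width: 0.553
gripper_force: 0.0
[ 0.17  0.44 -0.54  1.59  0.24  1.18  0.51]
```

```bash

python3 -m creep '[{"claw":0.1,"dx":0,"dy":0,"dz":-0.03,"wx":0,"wy":0,"wz":0},{"claw":0.1,"dx":0,"dy":0,"dz":-0.055,"wx":0,"wy":0,"wz":0},{"claw":-0.4,"dx":0,"dy":0,"dz":-0.055,"wx":0,"wy":0,"wz":0},{"claw":-1,"dx":0,"dy":0,"dz":-0.055,"wx":0,"wy":0,"wz":0},{"claw":-1,"dx":0,"dy":0,"dz":-0.055,"wx":0,"wy":0,"wz":0}]' 80
python3 -m creep '[{"claw":-1,"dx":0,"dy":0,"dz":0,"wx":0,"wy":0,"wz":0},{"claw":-1,"dx":0,"dy":0,"dz":0,"wx":0,"wy":0,"wz":0},{"claw":-1,"dx":0,"dy":0,"dz":0,"wx":0,"wy":0,"wz":0}]'
python3 -m creep '[{"claw":-1,"dx":0,"dy":0,"dz":0,"wx":0,"wy":0,"wz":-8},{"claw":-1,"dx":0,"dy":0,"dz":0,"wx":0,"wy":0,"wz":-16},{"claw":-1,"dx":0,"dy":0,"dz":0,"wx":0,"wy":0,"wz":-24},{"claw":-1,"dx":0,"dy":0,"dz":0,"wx":0,"wy":0,"wz":-32},{"claw":-1,"dx":0,"dy":0,"dz":0,"wx":0,"wy":0,"wz":-40}]'
python3 -c "
from h import *
s=manip.sense();print(s['wrist_force'],s['torque'],s['q'].round(2))"
```

```text
time: 16.9
eef_pos: [549.0, 104.0, 117.0]
eef_rot: [-1.003, -2.977, 0.002]
wrist_force: [-0.9, -1.6, -2.2]
width: 0.147
gripper_force: 85.1
time: 17.2
eef_pos: [549.1, 104.1, 117.0]
eef_rot: [1.003, 2.977, -0.002]
wrist_force: [-2.8, -2.5, 2.6]
width: 0.147
gripper_force: 85.9
time: 17.7
eef_pos: [549.0, 103.6, 117.0]
eef_rot: [1.966, 2.449, -0.003]
wrist_force: [-3.0, -4.1, 1.7]
width: 0.149
gripper_force: 86.0
[-2.99139254 -4.07690145  1.68695759] [-0.81781206  0.93981022  0.21074153] [ 0.05  0.46 -0.36  1.66  0.19  1.05 -0.15]
```

```bash

T='from h import *
s=manip.sense();print("TQ",s["torque"].round(2),s["wrist_force"].round(1))'
python3 -m creep '[{"claw":-1,"dx":0,"dy":-0.001,"dz":0,"wx":0,"wy":0,"wz":-8},{"claw":-1,"dx":0,"dy":-0.001,"dz":0,"wx":0,"wy":0,"wz":-16},{"claw":-1,"dx":0,"dy":-0.001,"dz":0,"wx":0,"wy":0,"wz":-24},{"claw":-1,"dx":0,"dy":-0.001,"dz":0,"wx":0,"wy":0,"wz":-30}]' |sed -n 2,3p; python3 -c "$T"
python3 -m creep '[{"claw":-1,"dx":0,"dy":0,"dz":0,"wx":0,"wy":0,"wz":-6},{"claw":-1,"dx":0,"dy":0,"dz":0,"wx":0,"wy":0,"wz":-12}]' |sed -n 2,3p; python3 -c "$T"
python3 -m creep '[{"claw":-1,"dx":0,"dy":0,"dz":0,"wx":0,"wy":0,"wz":-5},{"claw":-1,"dx":0,"dy":0,"dz":0,"wx":0,"wy":0,"wz":-10}]' |sed -n 2,3p; python3 -c "$T"
```

```text
eef_pos: [548.8, 103.1, 117.0]
eef_rot: [2.532, 1.858, -0.002]
TQ [-0.63  0.97  0.2 ] [-3.7 -2.9  2.7]
eef_pos: [548.7, 103.0, 117.0]
eef_rot: [2.712, 1.584, -0.002]
TQ [-0.74  1.06  0.24] [-3.5 -2.9  3.7]
eef_pos: [548.6, 103.0, 117.0]
eef_rot: [2.839, 1.343, -0.003]
TQ [-0.7   1.08  0.16] [-3.9 -3.4  3.4]
```

```bash

T='from h import *
s=manip.sense();print("TQ",s["torque"].round(2),s["wrist_force"].round(1))'
for i in 1 2 3; do python3 -m creep '[{"claw":-1,"dx":0,"dy":0,"dz":0,"wx":0,"wy":0,"wz":-4},{"claw":-1,"dx":0,"dy":0,"dz":0,"wx":0,"wy":0,"wz":-8}]' |sed -n 2,3p; python3 -c "$T"; done
```

```text
eef_pos: [548.5, 103.0, 117.0]
eef_rot: [2.925, 1.142, -0.003]
TQ [-0.73  1.16  0.14] [-4.5 -2.5  4.6]
eef_pos: [548.4, 102.9, 117.0]
eef_rot: [2.998, 0.936, -0.003]
TQ [-0.74  1.17  0.16] [-5.3 -2.9  3.9]
eef_pos: [548.3, 103.0, 117.0]
eef_rot: [3.054, 0.728, -0.003]
TQ [-0.93  1.2   0.99] [-4.9 -2.8  3.9]
```

```bash

T='from h import *
s=manip.sense();print("TQ",s["torque"].round(2),s["wrist_force"].round(1))'
python3 -m creep '[{"claw":-1,"dx":0.001,"dy":0,"dz":-0.0005,"wx":0,"wy":0,"wz":-3},{"claw":-1,"dx":0.001,"dy":0,"dz":-0.0005,"wx":0,"wy":0,"wz":-5},{"claw":-1,"dx":0.001,"dy":0,"dz":-0.0005,"wx":0,"wy":0,"wz":-5},{"claw":-1,"dx":0.001,"dy":0,"dz":-0.0005,"wx":0,"wy":0,"wz":-5},{"claw":-1,"dx":0.001,"dy":0,"dz":-0.0005,"wx":0,"wy":0,"wz":-5}]'; python3 -c "$T"
```

```text
time: 19.6
eef_pos: [548.5, 103.1, 116.9]
eef_rot: [3.081, 0.601, -0.006]
wrist_force: [-7.4, -3.5, 8.0]
width: 0.144
gripper_force: 87.5
TQ [-0.95  1.76  0.94] [-7.4 -3.5  8. ]
```

Torque jumped to about 1 N m against 0.16 N m of running friction, so the screw is at its stop. I'm backing off within the play and lifting the key.

```bash

python3 -m creep '[{"claw":-1,"dx":-0.002,"dy":-0.001,"dz":0,"wx":0,"wy":0,"wz":4},{"claw":-1,"dx":-0.002,"dy":-0.001,"dz":0,"wx":0,"wy":0,"wz":7},{"claw":-1,"dx":-0.002,"dy":-0.001,"dz":0,"wx":0,"wy":0,"wz":7}]'; python3 -c '
from h import *
s=manip.sense();print("TQ",s["torque"].round(2),s["wrist_force"].round(1))'
python3 -m creep '[{"claw":-1,"dx":0,"dy":0,"dz":0.003,"wx":0,"wy":0,"wz":0},{"claw":-1,"dx":0,"dy":0,"dz":0.01,"wx":0,"wy":0,"wz":0},{"claw":-1,"dx":0,"dy":0,"dz":0.02,"wx":0,"wy":0,"wz":0},{"claw":-1,"dx":0,"dy":0,"dz":0.04,"wx":0,"wy":0,"wz":0},{"claw":-1,"dx":0,"dy":0,"dz":0.075,"wx":0,"wy":0,"wz":0}]'
```

```text
time: 19.9
eef_pos: [548.2, 102.9, 116.9]
eef_rot: [3.043, 0.782, 0.001]
wrist_force: [-4.2, -2.2, 6.8]
width: 0.147
gripper_force: 86.2
TQ [-0.6   1.12  0.04] [-4.2 -2.2  6.8]
time: 20.4
eef_pos: [545.6, 102.7, 185.7]
eef_rot: [-3.042, -0.78, 0.016]
wrist_force: [0.9, 0.6, -2.9]
width: 0.141
gripper_force: 88.8
```

```bash

python3 -m creep '[{"claw":-1,"dx":-0.009,"dy":0.045,"dz":0.005,"wx":0,"wy":0,"wz":0},{"claw":-1,"dx":-0.018,"dy":0.09,"dz":0.005,"wx":0,"wy":0,"wz":0},{"claw":-1,"dx":-0.027,"dy":0.135,"dz":0.005,"wx":0,"wy":0,"wz":0},{"claw":-1,"dx":-0.036,"dy":0.18,"dz":0.005,"wx":0,"wy":0,"wz":0},{"claw":-1,"dx":-0.043,"dy":0.224,"dz":0.005,"wx":0,"wy":0,"wz":0}]'
python3 -m creep '[{"claw":-1,"dx":0,"dy":0,"dz":0,"wx":0,"wy":0,"wz":0},{"claw":-1,"dx":0,"dy":0,"dz":0,"wx":0,"wy":0,"wz":0},{"claw":-1,"dx":0,"dy":0,"dz":0,"wx":0,"wy":0,"wz":0}]'
python3 - <<'E'
from h import *
im,d=shot('scene');a=cv2.resize(im[40:180,270:370],None,fx=4.2,fy=4.2,interpolation=2)
b=cv2.resize(im[145:225,205:305],None,fx=3.7,fy=3.7,interpolation=2)
m=np.zeros((588,795,3),np.uint8);m[:,:420]=a;m[:296,422:792]=b
cv2.imwrite('pics/g6.png',m)
E
```

```text
time: 20.9
eef_pos: [504.6, 329.9, 195.8]
eef_rot: [-3.041, -0.781, -0.002]
wrist_force: [2.1, 0.1, -3.4]
width: 0.142
gripper_force: 88.8
time: 21.2
eef_pos: [506.1, 325.7, 195.4]
eef_rot: [3.043, 0.778, 0.001]
wrist_force: [-0.4, -0.9, -3.8]
width: 0.138
gripper_force: 88.8
```

View pics/g6.png

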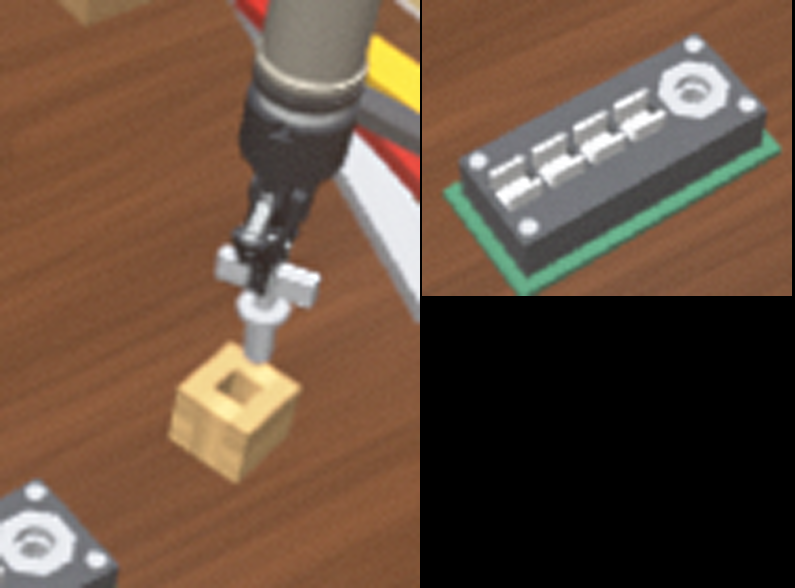

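```bash
python3 - <<'E'
from h import *
f=4.2
g=lambda x,y:(270+(x+.5)/f-.5,40+(y+.5)/f-.5)
for n,p,z in[('hole',(242,388),60),('tip107',(258,356),107),('collarface',(264,308),160),('b',(236,345),60),('b',(300,387),60),('b',(238,437),60),('b',(178,390),60)]: print(n,P('scene',*g(*p),z).round(1))
f=4.5
g=lambda x,y:(270+(x+.5)/f-.5,50+(y+.5)/f-.5)
for n,p,z in[('old hole',(255,370),60),('old tip',(263,335),100),('oldcollar',(272,284),153)]: print(n,P('scene',*g(*p),z).round(1))
E
```

```text
hole [503.8 331.3  60. ]
tip107 [514.2 329.9 107. ]
collarface [513.2 325.9 160. ]
b [464.  355.9  60. ]
b [526.8 372.1  60. ]
b [543.  297.2  60. ]
b [479.3 286.   60. ]
old hole [501.6 329.   60. ]
old tip [503.4 327.4 100. ]
oldcollar [503.5 325.2 153. ]
```

The brackets now stand proud of the die (right panel, around (575,150)). The key tip at (258,357) is about 10 mm off in +x from the hole at (242,388), because the bar is gripped off-centre. I'm correcting by -10 and -1.5 mm.

```bash

python3 -m creep '[{"claw":-1,"dx":-0.01,"dy":-0.0015,"dz":0,"wx":0,"wy":0,"wz":0},{"claw":-1,"dx":-0.01,"dy":-0.0015,"dz":-0.015,"wx":0,"wy":0,"wz":0},{"claw":-1,"dx":-0.01,"dy":-0.0015,"dz":-0.033,"wx":0,"wy":0,"wz":0},{"claw":-1,"dx":-0.01,"dy":-0.0015,"dz":-0.033,"wx":0,"wy":0,"wz":0},{"claw":-1,"dx":-0.01,"dy":-0.0015,"dz":-0.033,"wx":0,"wy":0,"wz":0}]'
python3 - <<'E'
from h import *
im,d=shot('scene');a=cv2.resize(im[85:160,295:355],None,fx=7,fy=7,interpolation=2)
cv2.imwrite('pics/g7.png',a)
E
```

```text
time: 21.75
eef_pos: [495.0, 324.2, 162.9]
eef_rot: [3.043, 0.779, -0.001]
wrist_force: [0.0, -0.3, -3.1]
width: 0.14
gripper_force: 88.7
```

View pics/g7.png

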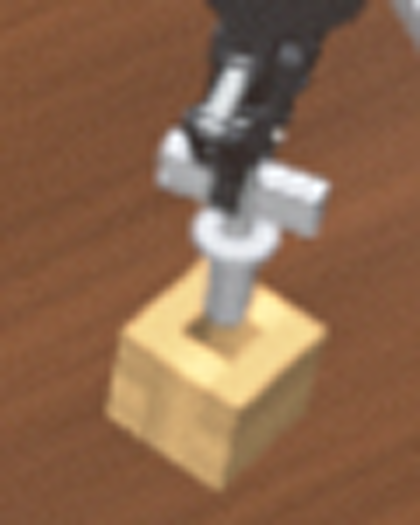

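```bash
python3 - <<'E'
from h import *
g=lambda x,y:(295+(x+.5)/7-.5,85+(y+.5)/7-.5)
for n,p,z in[('tip',(225,321),74),('collar',(236,236),127),('holeL',(184,330),60),('holeF',(213,357),60),('holeR',(266,333),60),('b',(327,330),60),('b',(239,408),60),('b',(122,330),60),('b',(205,258),60)]: print(n,P('scene',*g(*p),z).round(1))
E
```

```text
tip [506.4 324.4  74. ]
collar [501.9 324.4 127. ]
holeL [491.8 313.6  60. ]
holeF [512.7 315.1  60. ]
holeR [513.5 346.4  60. ]
b [527. 373.  60.]
b [544.4 306.2  60. ]
b [476.6 288.1  60. ]
b [459.3 351.1  60. ]
```

The tip at (225,320) sits over the hole centre at about (225,333) after allowing for its height, within about 2 mm. I'm lowering with a +1 mm y trim.

```bash

python3 -m creep '[{"claw":-1,"dx":0,"dy":0.001,"dz":-0.007,"wx":0,"wy":0,"wz":0},{"claw":-1,"dx":0,"dy":0.001,"dz":-0.014,"wx":0,"wy":0,"wz":0},{"claw":-1,"dx":0,"dy":0.001,"dz":-0.019,"wx":0,"wy":0,"wz":0},{"claw":-1,"dx":0,"dy":0.001,"dz":-0.024,"wx":0,"wy":0,"wz":0}]'
python3 -m creep '[{"claw":-1,"dx":0,"dy":0,"dz":-0.01,"wx":0,"wy":0,"wz":0},{"claw":-1,"dx":0,"dy":0,"dz":-0.02,"wx":0,"wy":0,"wz":0},{"claw":-1,"dx":0,"dy":0,"dz":-0.03,"wx":0,"wy":0,"wz":0},{"claw":-1,"dx":0,"dy":0,"dz":-0.035,"wx":0,"wy":0,"wz":0}]'
```

```text
time: 22.2
eef_pos: [495.0, 326.0, 138.1]
eef_rot: [3.043, 0.781, -0.001]
wrist_force: [1.5, 0.1, -3.6]
width: 0.144
gripper_force: 88.8
time: 22.6
eef_pos: [494.4, 325.6, 102.1]
eef_rot: [3.042, 0.781, -0.004]
wrist_force: [-1.2, -1.2, 13.7]
width: 0.146
gripper_force: 91.8
```

```bash

python3 -m creep '[{"claw":-0.6,"dx":0,"dy":0,"dz":0,"wx":0,"wy":0,"wz":0},{"claw":0.1,"dx":0,"dy":0,"dz":0,"wx":0,"wy":0,"wz":0},{"claw":0.1,"dx":0,"dy":0,"dz":0,"wx":0,"wy":0,"wz":0},{"claw":0.1,"dx":0,"dy":0,"dz":0.03,"wx":0,"wy":0,"wz":0},{"claw":0.1,"dx":0,"dy":0,"dz":0.07,"wx":0,"wy":0,"wz":0}]'
python3 -m creep '[{"claw":0.1,"dx":0.01,"dy":-0.045,"dz":0.02,"wx":0,"wy":0,"wz":8},{"claw":0.1,"dx":0.02,"dy":-0.09,"dz":0.02,"wx":0,"wy":0,"wz":16},{"claw":0.1,"dx":0.03,"dy":-0.135,"dz":0.02,"wx":0,"wy":0,"wz":24},{"claw":0.1,"dx":0.03,"dy":-0.18,"dz":0.02,"wx":0,"wy":0,"wz":32},{"claw":0.1,"dx":0.03,"dy":-0.22,"dz":0.02,"wx":0,"wy":0,"wz":40}]'
python3 - <<'E'
from h import *
im,d=shot('scene');a=cv2.resize(im[110:160,295:355],None,fx=6,fy=6,interpolation=2)
b=cv2.resize(im[140:225,205:305],None,fx=4,fy=4,interpolation=2)
im,d=shot('top');c=cv2.resize(im[190:310,340:435],None,fx=2.4,fy=2.4,interpolation=2)
m=np.zeros((590,770,3),np.uint8);m[:300,:360]=a;m[:340,365:765]=b;m[302:302+288,:228]=c
cv2.imwrite('pics/g8.png',m)
E
```

```text
time: 23.1
eef_pos: [494.0, 325.3, 173.0]
eef_rot: [3.041, 0.781, -0.007]
wrist_force: [1.1, 1.0, -0.0]
width: 0.551
gripper_force: 0.0
time: 23.6
eef_pos: [526.0, 103.4, 194.9]
eef_rot: [2.587, 1.779, 0.003]
wrist_force: [0.7, -0.9, 0.6]
width: 0.552
gripper_force: 0.0
```

View pics/g8.png

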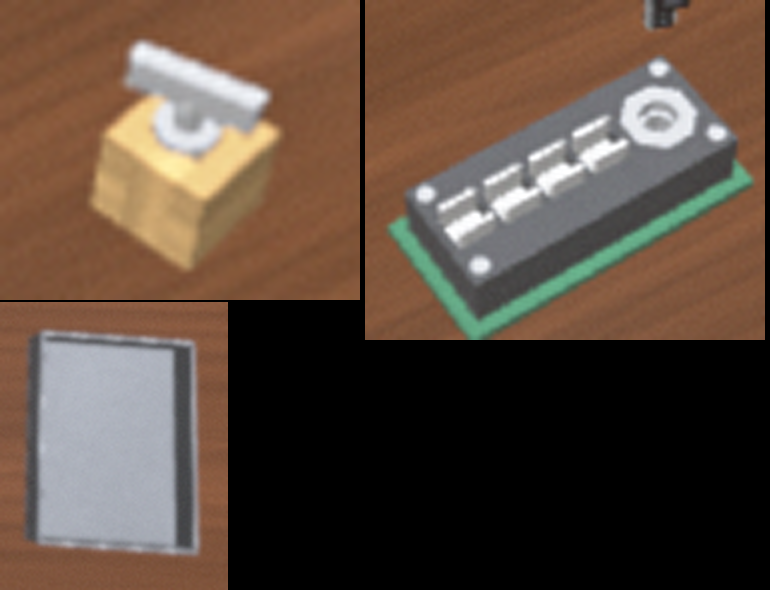

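The key stands in its block with the collar down. All four brackets stand proud of the die. The tray's corners are at (38,335), (193,343), (197,550) and (28,543) in the lower crop. Next I compute the tray and can positions.

```bash
python3 - <<'E'
from h import *
t=np.array([P('top',340+(x+.5)/2.4-.5,190+(y-302+.5)/2.4-.5,45) for x,y in[(38,335),(193,343),(197,550),(28,543)]]);print(t.round(0),t.mean(0).round(0))
print('can top',P('top',476/1.5,172/1.5,150).round(0),P('scene',353/1.5,363/1.5,150).round(0),'tin',P('top',385/1.5,165/1.5,70).round(0))
print(manip.sense()['q'].round(2))
E
```

```text
[[ 559. -267.   45.]
 [ 555. -418.   45.]
 [ 361. -410.   45.]
 [ 364. -252.   45.]] [ 460. -337.   45.]
can top [ 733. -160.  150.] [ 739. -157.  150.] tin [773. -33.  70.]
[-0.04  0.33 -0.22  1.63  0.08  1.19 -0.67]
```

```bash

python3 -m creep '[{"claw":0.1,"dx":0.01,"dy":-0.02,"dz":0,"wx":0,"wy":0,"wz":8},{"claw":0.1,"dx":0.02,"dy":-0.04,"dz":0,"wx":0,"wy":0,"wz":16},{"claw":0.1,"dx":0.0255,"dy":-0.056,"dz":-0.03,"wx":0,"wy":0,"wz":23.5},{"claw":0.1,"dx":0.0255,"dy":-0.056,"dz":-0.07,"wx":0,"wy":0,"wz":23.5},{"claw":0.1,"dx":0.0255,"dy":-0.056,"dz":-0.1,"wx":0,"wy":0,"wz":23.5}]' 40
python3 -m creep '[{"claw":0.1,"dx":0,"dy":0,"dz":0,"wx":0,"wy":0,"wz":0},{"claw":0.1,"dx":0,"dy":0,"dz":-0.01,"wx":0,"wy":0,"wz":0},{"claw":0.1,"dx":0,"dy":0,"dz":-0.014,"wx":0,"wy":0,"wz":0},{"claw":0.1,"dx":0,"dy":0,"dz":-0.014,"wx":0,"wy":0,"wz":0}]'
python3 - <<'E'
from h import *
im,d=shot('scene');b=cv2.resize(im[110:215,205:305],None,fx=5.5,fy=5.5,interpolation=2)
cv2.imwrite('pics/g9.png',b)
E
```

```text
time: 24.2
eef_pos: [551.0, 49.5, 92.9]
eef_rot: [2.179, 2.262, 0.001]
wrist_force: [0.2, -0.4, -0.2]
width: 0.552
gripper_force: 0.0
time: 24.6
eef_pos: [551.5, 50.5, 80.8]
eef_rot: [2.176, 2.265, 0.002]
wrist_force: [-0.4, -0.7, 0.5]
width: 0.554
gripper_force: 0.0
```

View pics/g9.png

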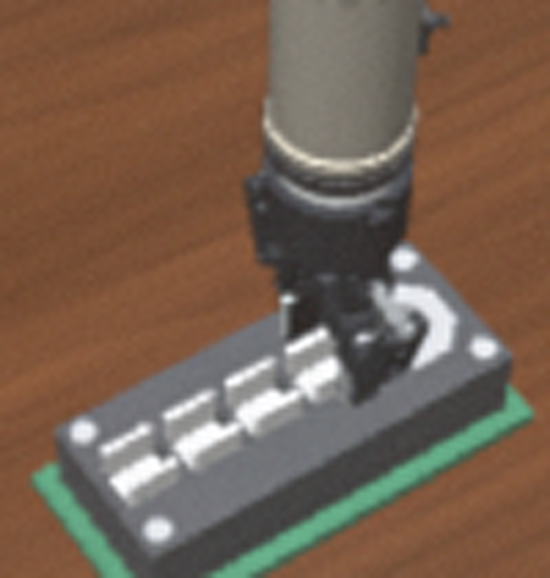

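The fingers straddle bracket 4 around (330,370), about 3 mm too far towards the collar. I'm trimming and closing.

```bash

python3 -m creep '[{"claw":0.1,"dx":0,"dy":-0.003,"dz":0,"wx":0,"wy":0,"wz":0},{"claw":0.1,"dx":0,"dy":-0.003,"dz":-0.002,"wx":0,"wy":0,"wz":0},{"claw":-0.4,"dx":0,"dy":-0.003,"dz":-0.002,"wx":0,"wy":0,"wz":0},{"claw":-0.6,"dx":0,"dy":-0.003,"dz":-0.002,"wx":0,"wy":0,"wz":0},{"claw":-0.6,"dx":0,"dy":-0.003,"dz":-0.002,"wx":0,"wy":0,"wz":0}]' 50
python3 -m creep '[{"claw":-0.6,"dx":0,"dy":0,"dz":0,"wx":0,"wy":0,"wz":0},{"claw":-0.6,"dx":0,"dy":0,"dz":0,"wx":0,"wy":0,"wz":0},{"claw":-0.6,"dx":0,"dy":0,"dz":0.01,"wx":0,"wy":0,"wz":0},{"claw":-0.6,"dx":0,"dy":0,"dz":0.03,"wx":0,"wy":0,"wz":0},{"claw":-0.6,"dx":0,"dy":0,"dz":0.06,"wx":0,"wy":0,"wz":0}]'
```

```text
time: 25.15
eef_pos: [551.1, 47.2, 78.2]
eef_rot: [2.176, 2.265, 0.001]
wrist_force: [-0.7, 0.3, 2.5]
width: 0.338
gripper_force: 50.4
time: 25.65
eef_pos: [548.7, 47.0, 136.7]
eef_rot: [-2.174, -2.263, 0.006]
wrist_force: [-0.3, -0.1, -1.7]
width: 0.334
gripper_force: 50.2
```

```bash

python3 -m creep '[{"claw":-0.6,"dx":-0.006,"dy":-0.045,"dz":0,"wx":0,"wy":0,"wz":0},{"claw":-0.6,"dx":-0.012,"dy":-0.09,"dz":0,"wx":0,"wy":0,"wz":0},{"claw":-0.6,"dx":-0.018,"dy":-0.135,"dz":0,"wx":0,"wy":0,"wz":0},{"claw":-0.6,"dx":-0.024,"dy":-0.18,"dz":0,"wx":0,"wy":0,"wz":0},{"claw":-0.6,"dx":-0.03,"dy":-0.225,"dz":0,"wx":0,"wy":0,"wz":0}]' | sed -n 2,3p
python3 -m creep '[{"claw":-0.6,"dx":-0.006,"dy":-0.045,"dz":0,"wx":0,"wy":0,"wz":0},{"claw":-0.6,"dx":-0.01,"dy":-0.09,"dz":0,"wx":0,"wy":0,"wz":0},{"claw":-0.6,"dx":-0.014,"dy":-0.133,"dz":0,"wx":0,"wy":0,"wz":0},{"claw":-0.6,"dx":-0.014,"dy":-0.133,"dz":0,"wx":0,"wy":0,"wz":0}]'
python3 - <<'E'
from h import *
im,d=shot('top');c=cv2.resize(im[180:310,330:445],None,fx=4.5,fy=4.5,interpolation=2)
cv2.imwrite('pics/ga.png',c)
E
```

```text
eef_pos: [520.0, -179.3, 138.1]
eef_rot: [-2.176, -2.265, -0.0]
time: 26.55
eef_pos: [502.8, -321.0, 137.7]
eef_rot: [2.189, 2.249, -0.011]
wrist_force: [-0.5, -1.3, -0.1]
width: 0.34
gripper_force: 50.3
```

View pics/ga.png

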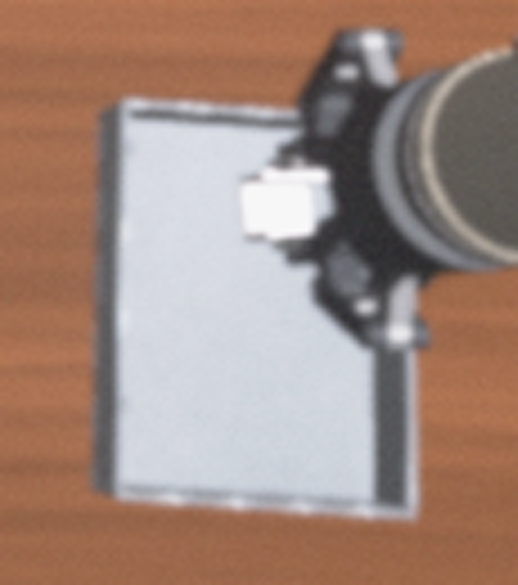

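The bracket at (285,208) is held over the upper middle of the tray, and the tray has not moved. I'm lowering it.

```bash

python3 -m creep '[{"claw":-0.6,"dx":0,"dy":0,"dz":-0.03,"wx":0,"wy":0,"wz":0},{"claw":-0.6,"dx":0,"dy":0,"dz":-0.06,"wx":0,"wy":0,"wz":0},{"claw":-0.6,"dx":0,"dy":0,"dz":-0.085,"wx":0,"wy":0,"wz":0},{"claw":-0.6,"dx":0,"dy":0,"dz":-0.094,"wx":0,"wy":0,"wz":0},{"claw":-0.6,"dx":0,"dy":0,"dz":-0.096,"wx":0,"wy":0,"wz":0}]'
python3 -m creep '[{"claw":-0.6,"dx":0,"dy":0,"dz":-0.001,"wx":0,"wy":0,"wz":0},{"claw":-0.05,"dx":0,"dy":0,"dz":-0.001,"wx":0,"wy":0,"wz":0},{"claw":-0.05,"dx":0,"dy":0,"dz":-0.001,"wx":0,"wy":0,"wz":0},{"claw":-0.05,"dx":0,"dy":0,"dz":0.04,"wx":0,"wy":0,"wz":0},{"claw":-0.05,"dx":0,"dy":0,"dz":0.08,"wx":0,"wy":0,"wz":0}]'
```

```text
time: 27.1
eef_pos: [506.2, -309.0, 40.7]
eef_rot: [-2.173, -2.265, -0.0]
wrist_force: [0.3, 0.3, -1.1]
width: 0.336
gripper_force: 50.3
time: 27.6
eef_pos: [506.1, -310.6, 122.5]
eef_rot: [-2.176, -2.264, 0.001]
wrist_force: [1.2, -0.2, 0.0]
width: 0.476
gripper_force: 0.0
```

```bash

python3 -m creep '[{"claw":0.1,"dx":0.007,"dy":0.045,"dz":0.01,"wx":0,"wy":0,"wz":0},{"claw":0.1,"dx":0.014,"dy":0.09,"dz":0.01,"wx":0,"wy":0,"wz":0},{"claw":0.1,"dx":0.021,"dy":0.135,"dz":0.01,"wx":0,"wy":0,"wz":0},{"claw":0.1,"dx":0.028,"dy":0.18,"dz":0.01,"wx":0,"wy":0,"wz":0},{"claw":0.1,"dx":0.034,"dy":0.225,"dz":0.01,"wx":0,"wy":0,"wz":0}]' | sed -n 2,3p
python3 -m creep '[{"claw":0.1,"dx":0.007,"dy":0.045,"dz":0,"wx":0,"wy":0,"wz":0},{"claw":0.1,"dx":0.013,"dy":0.0925,"dz":0,"wx":0,"wy":0,"wz":0},{"claw":0.1,"dx":0.013,"dy":0.0925,"dz":0,"wx":0,"wy":0,"wz":0},{"claw":0.1,"dx":0.013,"dy":0.0925,"dz":-0.02,"wx":0,"wy":0,"wz":0},{"claw":0.1,"dx":0.013,"dy":0.0925,"dz":-0.035,"wx":0,"wy":0,"wz":0}]'
python3 -m creep '[{"claw":0.1,"dx":0,"dy":0,"dz":0,"wx":0,"wy":0,"wz":0},{"claw":0.1,"dx":0,"dy":0,"dz":0,"wx":0,"wy":0,"wz":0}]'
```

```text
eef_pos: [541.6, -84.2, 133.3]
eef_rot: [2.175, 2.263, 0.003]
time: 28.6
eef_pos: [554.5, 7.1, 97.6]
eef_rot: [2.174, 2.265, 0.003]
wrist_force: [-0.1, 0.2, 0.4]
width: 0.554
gripper_force: 0.0
time: 28.8
eef_pos: [554.1, 6.4, 97.6]
eef_rot: [2.177, 2.264, 0.001]
wrist_force: [0.2, 1.0, 0.1]
width: 0.548
gripper_force: 0.0
```

Bracket 3 is aligned: x 554, y 6.8. I'm going down 19.5 mm, gripping and lifting.

```bash

python3 -m creep '[{"claw":0.1,"dx":0,"dy":0,"dz":-0.012,"wx":0,"wy":0,"wz":0},{"claw":0.1,"dx":0,"dy":0,"dz":-0.0195,"wx":0,"wy":0,"wz":0},{"claw":0.1,"dx":0,"dy":0,"dz":-0.0195,"wx":0,"wy":0,"wz":0},{"claw":-0.6,"dx":0,"dy":0,"dz":-0.0195,"wx":0,"wy":0,"wz":0},{"claw":-0.6,"dx":0,"dy":0,"dz":-0.0195,"wx":0,"wy":0,"wz":0}]' 50
python3 -m creep '[{"claw":-0.6,"dx":0,"dy":0,"dz":0,"wx":0,"wy":0,"wz":0},{"claw":-0.6,"dx":0,"dy":0,"dz":0,"wx":0,"wy":0,"wz":0},{"claw":-0.6,"dx":0,"dy":0,"dz":0.01,"wx":0,"wy":0,"wz":0},{"claw":-0.6,"dx":0,"dy":0,"dz":0.03,"wx":0,"wy":0,"wz":0},{"claw":-0.6,"dx":0,"dy":0,"dz":0.06,"wx":0,"wy":0,"wz":0}]'
```

```text
time: 29.3
eef_pos: [553.6, 6.6, 77.5]
eef_rot: [-2.177, -2.265, 0.0]
wrist_force: [-0.9, -0.3, 0.1]
width: 0.339
gripper_force: 50.8
time: 29.8
eef_pos: [552.6, 6.5, 137.0]
eef_rot: [-2.175, -2.264, 0.003]
wrist_force: [0.5, -0.6, -0.8]
width: 0.34
gripper_force: 50.8
```

```bash
cat >> h.py <<'E'
def tray():
    im,d=shot('top'); r=im[190:310,340:440]; s=cv2.cvtColor(r,cv2.COLOR_BGR2HSV)[...,1]
    m=cv2.morphologyEx((s<75).astype(np.uint8),cv2.MORPH_OPEN,np.ones((3,3)))
    n,l,st,c=cv2.connectedComponentsWithStats(m); i=1+st[1:,4].argmax()
    q=cv2.minAreaRect(np.argwhere(l==i)[:,::-1].astype(np.float32)); print('tray px',q, P('top',q[0][0]+340,q[0][1]+190,22).round(0))
E
python3 -c "
from h import *
tray()"
python3 -m creep '[{"claw":-0.6,"dx":-0.006,"dy":-0.045,"dz":0,"wx":0,"wy":0,"wz":0},{"claw":-0.6,"dx":-0.012,"dy":-0.09,"dz":0,"wx":0,"wy":0,"wz":0},{"claw":-0.6,"dx":-0.018,"dy":-0.135,"dz":0,"wx":0,"wy":0,"wz":0},{"claw":-0.6,"dx":-0.024,"dy":-0.18,"dz":0,"wx":0,"wy":0,"wz":0},{"claw":-0.6,"dx":-0.03,"dy":-0.225,"dz":0,"wx":0,"wy":0,"wz":0}]' | sed -n 2,3p
```

```text
tray px ((46.557228088378906, 58.009132385253906), (72.38372039794922, 93.16780853271484), 0.9391909837722778) [ 459. -344.   22.]
eef_pos: [523.9, -220.2, 138.3]
eef_rot: [2.175, 2.264, 0.001]
```

```bash

python3 -m creep '[{"claw":-0.6,"dx":-0.006,"dy":-0.048,"dz":0,"wx":0,"wy":0,"wz":0},{"claw":-0.6,"dx":-0.012,"dy":-0.096,"dz":0,"wx":0,"wy":0,"wz":0},{"claw":-0.6,"dx":-0.018,"dy":-0.145,"dz":0,"wx":0,"wy":0,"wz":0},{"claw":-0.6,"dx":-0.018,"dy":-0.145,"dz":0,"wx":0,"wy":0,"wz":0},{"claw":-0.6,"dx":-0.018,"dy":-0.145,"dz":-0.03,"wx":0,"wy":0,"wz":0}]'
python3 -m creep '[{"claw":-0.6,"dx":0,"dy":0,"dz":-0.03,"wx":0,"wy":0,"wz":0},{"claw":-0.6,"dx":0,"dy":0,"dz":-0.055,"wx":0,"wy":0,"wz":0},{"claw":-0.6,"dx":0,"dy":0,"dz":-0.064,"wx":0,"wy":0,"wz":0},{"claw":-0.6,"dx":0,"dy":0,"dz":-0.067,"wx":0,"wy":0,"wz":0}]'
python3 -m creep '[{"claw":-0.6,"dx":0,"dy":0,"dz":0,"wx":0,"wy":0,"wz":0},{"claw":-0.05,"dx":0,"dy":0,"dz":0,"wx":0,"wy":0,"wz":0},{"claw":-0.05,"dx":0,"dy":0,"dz":0,"wx":0,"wy":0,"wz":0},{"claw":-0.05,"dx":0,"dy":0,"dz":0.04,"wx":0,"wy":0,"wz":0},{"claw":-0.05,"dx":0,"dy":0,"dz":0.085,"wx":0,"wy":0,"wz":0}]'
```

```text
time: 30.85
eef_pos: [508.2, -369.0, 112.1]
eef_rot: [2.174, 2.25, 0.002]
wrist_force: [1.0, -0.1, -1.6]
width: 0.334
gripper_force: 50.8
time: 31.25
eef_pos: [505.4, -362.9, 39.6]
eef_rot: [-2.176, -2.264, 0.0]
wrist_force: [0.2, -0.4, -1.5]
width: 0.338
gripper_force: 50.8
time: 31.75
eef_pos: [504.5, -362.6, 125.2]
eef_rot: [-2.174, -2.263, 0.001]
wrist_force: [0.5, -1.8, -0.4]
width: 0.476
gripper_force: 0.0
```

```bash

python3 -m creep '[{"claw":0.1,"dx":0.007,"dy":0.045,"dz":0.008,"wx":0,"wy":0,"wz":0},{"claw":0.1,"dx":0.014,"dy":0.09,"dz":0.008,"wx":0,"wy":0,"wz":0},{"claw":0.1,"dx":0.021,"dy":0.135,"dz":0.008,"wx":0,"wy":0,"wz":0},{"claw":0.1,"dx":0.028,"dy":0.18,"dz":0.008,"wx":0,"wy":0,"wz":0},{"claw":0.1,"dx":0.035,"dy":0.225,"dz":0.008,"wx":0,"wy":0,"wz":0}]' | sed -n 2,3p
python3 -m creep '[{"claw":0.1,"dx":0.007,"dy":0.048,"dz":0,"wx":0,"wy":0,"wz":0},{"claw":0.1,"dx":0.015,"dy":0.0955,"dz":0,"wx":0,"wy":0,"wz":0},{"claw":0.1,"dx":0.015,"dy":0.105,"dz":0,"wx":0,"wy":0,"wz":0},{"claw":0.1,"dx":0.015,"dy":0.105,"dz":-0.02,"wx":0,"wy":0,"wz":0},{"claw":0.1,"dx":0.015,"dy":0.105,"dz":-0.035,"wx":0,"wy":0,"wz":0}]' | sed -n 2,3p
python3 -m creep '[{"claw":0.1,"dx":0,"dy":0,"dz":0,"wx":0,"wy":0,"wz":0},{"claw":0.1,"dx":0,"dy":0,"dz":0,"wx":0,"wy":0,"wz":0}]'
```

```text
eef_pos: [541.5, -136.8, 134.8]
eef_rot: [2.175, 2.263, 0.002]
eef_pos: [556.6, -32.7, 99.2]
eef_rot: [2.173, 2.266, 0.002]
time: 32.95
eef_pos: [556.1, -33.8, 99.1]
eef_rot: [2.177, 2.264, 0.001]
wrist_force: [0.1, 0.5, -0.4]
width: 0.552
gripper_force: 0.0
```

```bash

python3 -m creep '[{"claw":0.1,"dx":0,"dy":0.001,"dz":-0.012,"wx":0,"wy":0,"wz":0},{"claw":0.1,"dx":0,"dy":0.001,"dz":-0.021,"wx":0,"wy":0,"wz":0},{"claw":0.1,"dx":0,"dy":0.001,"dz":-0.021,"wx":0,"wy":0,"wz":0},{"claw":-0.6,"dx":0,"dy":0.001,"dz":-0.021,"wx":0,"wy":0,"wz":0},{"claw":-0.6,"dx":0,"dy":0.001,"dz":-0.021,"wx":0,"wy":0,"wz":0}]' 50
python3 -m creep '[{"claw":-0.6,"dx":0,"dy":0,"dz":0,"wx":0,"wy":0,"wz":0},{"claw":-0.6,"dx":0,"dy":0,"dz":0,"wx":0,"wy":0,"wz":0},{"claw":-0.6,"dx":0,"dy":0,"dz":0.01,"wx":0,"wy":0,"wz":0},{"claw":-0.6,"dx":0,"dy":0,"dz":0.03,"wx":0,"wy":0,"wz":0},{"claw":-0.6,"dx":0,"dy":0,"dz":0.06,"wx":0,"wy":0,"wz":0}]'
python3 -c "
from h import *
tray()"
```

```text
time: 33.45
eef_pos: [555.3, -32.4, 77.5]
eef_rot: [-2.176, -2.265, 0.001]
wrist_force: [-0.7, -0.5, -0.1]
width: 0.334
gripper_force: 49.9
time: 33.95
eef_pos: [554.9, -32.3, 137.1]
eef_rot: [-2.175, -2.264, 0.002]
wrist_force: [0.7, -0.4, -1.2]
width: 0.338
gripper_force: 49.9
tray px ((47.03290557861328, 58.02554702758789), (73.35647583007812, 93.17039489746094), 0.9548412561416626) [ 459. -345.   22.]
```

```bash

python3 -m creep '[{"claw":-0.6,"dx":-0.02,"dy":-0.04,"dz":0,"wx":0,"wy":0,"wz":0},{"claw":-0.6,"dx":-0.04,"dy":-0.08,"dz":0,"wx":0,"wy":0,"wz":0},{"claw":-0.6,"dx":-0.06,"dy":-0.12,"dz":0,"wx":0,"wy":0,"wz":0},{"claw":-0.6,"dx":-0.08,"dy":-0.16,"dz":0,"wx":0,"wy":0,"wz":0},{"claw":-0.6,"dx":-0.1,"dy":-0.2,"dz":0,"wx":0,"wy":0,"wz":0}]' | sed -n 2,3p
python3 -m creep '[{"claw":-0.6,"dx":-0.02,"dy":-0.04,"dz":0,"wx":0,"wy":0,"wz":0},{"claw":-0.6,"dx":-0.04,"dy":-0.078,"dz":0,"wx":0,"wy":0,"wz":0},{"claw":-0.6,"dx":-0.04,"dy":-0.078,"dz":0,"wx":0,"wy":0,"wz":0},{"claw":-0.6,"dx":-0.04,"dy":-0.078,"dz":0,"wx":0,"wy":0,"wz":0},{"claw":-0.6,"dx":-0.04,"dy":-0.078,"dz":-0.03,"wx":0,"wy":0,"wz":0}]'
python3 -m creep '[{"claw":-0.6,"dx":0,"dy":0,"dz":-0.03,"wx":0,"wy":0,"wz":0},{"claw":-0.6,"dx":0,"dy":0,"dz":-0.055,"wx":0,"wy":0,"wz":0},{"claw":-0.6,"dx":0,"dy":0,"dz":-0.064,"wx":0,"wy":0,"wz":0},{"claw":-0.6,"dx":0,"dy":0,"dz":-0.067,"wx":0,"wy":0,"wz":0}]'
python3 -m creep '[{"claw":-0.6,"dx":0,"dy":0,"dz":0,"wx":0,"wy":0,"wz":0},{"claw":-0.05,"dx":0,"dy":0,"dz":0,"wx":0,"wy":0,"wz":0},{"claw":-0.05,"dx":0,"dy":0,"dz":0,"wx":0,"wy":0,"wz":0},{"claw":-0.05,"dx":0,"dy":0,"dz":0.04,"wx":0,"wy":0,"wz":0},{"claw":-0.05,"dx":0,"dy":0,"dz":0.085,"wx":0,"wy":0,"wz":0}]'
```

```text
eef_pos: [455.7, -234.1, 138.4]
eef_rot: [2.174, 2.264, 0.002]
time: 35.0
eef_pos: [420.6, -311.7, 111.5]
eef_rot: [2.167, 2.258, 0.005]
wrist_force: [0.8, 0.0, -1.1]
width: 0.334
gripper_force: 49.9
time: 35.4
eef_pos: [416.3, -308.7, 39.7]
eef_rot: [-2.173, -2.267, -0.001]
wrist_force: [0.0, 0.4, -1.0]
width: 0.34
gripper_force: 49.9
time: 35.9
eef_pos: [414.6, -309.6, 125.5]
eef_rot: [-2.174, -2.263, 0.001]
wrist_force: [0.7, -1.0, 0.0]
width: 0.478
gripper_force: 0.0
```

```bash

python3 -m creep '[{"claw":0.1,"dx":0.02,"dy":0.036,"dz":0.008,"wx":0,"wy":0,"wz":0},{"claw":0.1,"dx":0.04,"dy":0.072,"dz":0.008,"wx":0,"wy":0,"wz":0},{"claw":0.1,"dx":0.06,"dy":0.108,"dz":0.008,"wx":0,"wy":0,"wz":0},{"claw":0.1,"dx":0.08,"dy":0.144,"dz":0.008,"wx":0,"wy":0,"wz":0},{"claw":0.1,"dx":0.1,"dy":0.18,"dz":0.008,"wx":0,"wy":0,"wz":0}]' | sed -n 2,3p
python3 -m creep '[{"claw":0.1,"dx":0.02,"dy":0.036,"dz":0,"wx":0,"wy":0,"wz":0},{"claw":0.1,"dx":0.0415,"dy":0.0575,"dz":0,"wx":0,"wy":0,"wz":0},{"claw":0.1,"dx":0.0415,"dy":0.0575,"dz":0,"wx":0,"wy":0,"wz":0},{"claw":0.1,"dx":0.0415,"dy":0.0575,"dz":-0.02,"wx":0,"wy":0,"wz":0},{"claw":0.1,"dx":0.0415,"dy":0.0575,"dz":-0.035,"wx":0,"wy":0,"wz":0}]' | sed -n 2,3p
python3 -m creep '[{"claw":0.1,"dx":0,"dy":0,"dz":0,"wx":0,"wy":0,"wz":0},{"claw":0.1,"dx":0,"dy":0,"dz":0,"wx":0,"wy":0,"wz":0}]'
```

```text
eef_pos: [516.9, -129.2, 134.6]
eef_rot: [2.176, 2.263, 0.002]
eef_pos: [557.6, -73.7, 98.7]
eef_rot: [2.176, 2.263, 0.0]
time: 37.1
eef_pos: [557.2, -73.7, 98.9]
eef_rot: [2.177, 2.264, -0.0]
wrist_force: [-0.3, 0.6, 0.5]
width: 0.55
gripper_force: 0.0
```

```bash

python3 -m creep '[{"claw":0.1,"dx":0,"dy":0.001,"dz":-0.012,"wx":0,"wy":0,"wz":0},{"claw":0.1,"dx":0,"dy":0.001,"dz":-0.021,"wx":0,"wy":0,"wz":0},{"claw":0.1,"dx":0,"dy":0.001,"dz":-0.021,"wx":0,"wy":0,"wz":0},{"claw":-0.6,"dx":0,"dy":0.001,"dz":-0.021,"wx":0,"wy":0,"wz":0},{"claw":-0.6,"dx":0,"dy":0.001,"dz":-0.021,"wx":0,"wy":0,"wz":0}]' 50
python3 -m creep '[{"claw":-0.6,"dx":0,"dy":0,"dz":0,"wx":0,"wy":0,"wz":0},{"claw":-0.6,"dx":0,"dy":0,"dz":0,"wx":0,"wy":0,"wz":0},{"claw":-0.6,"dx":0,"dy":0,"dz":0.01,"wx":0,"wy":0,"wz":0},{"claw":-0.6,"dx":0,"dy":0,"dz":0.03,"wx":0,"wy":0,"wz":0},{"claw":-0.6,"dx":0,"dy":0,"dz":0.06,"wx":0,"wy":0,"wz":0}]'
python3 -c "
from h import *
tray()"
```

```text
time: 37.6
eef_pos: [557.0, -71.8, 77.5]
eef_rot: [-2.176, -2.265, 0.001]
wrist_force: [-0.1, 0.3, -0.5]
width: 0.335
gripper_force: 50.7
time: 38.1
eef_pos: [556.2, -71.8, 137.0]
eef_rot: [-2.175, -2.264, 0.003]
wrist_force: [-0.1, 0.1, -0.7]
width: 0.341
gripper_force: 50.7
tray px ((41.0, 59.5), (119.0, 82.0), 90.0) [ 456. -330.   22.]
```

The tray reading changed, possibly because the arm is in view. I'll look.

```bash
python3 -c "
from h import *
im=np.load('top.npz')['im']; crop(im,270,180,450,310,4,'gb.png')"
```

```text
(no output)
```

View pics/gb.png

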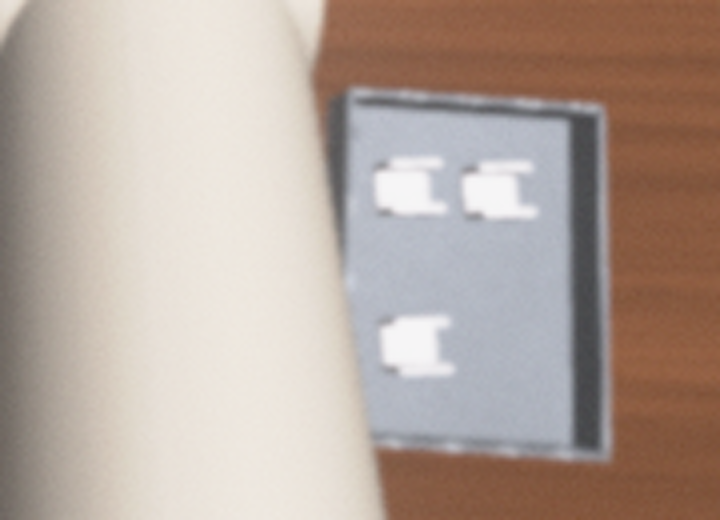

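The tray has not moved (right corners at (605,105) and (610,460)). Three brackets lie in it, and the arm just overlapped the mask. I'm placing the last one.

```bash

python3 -m creep '[{"claw":-0.6,"dx":-0.02,"dy":-0.042,"dz":0,"wx":0,"wy":0,"wz":0},{"claw":-0.6,"dx":-0.04,"dy":-0.084,"dz":0,"wx":0,"wy":0,"wz":0},{"claw":-0.6,"dx":-0.06,"dy":-0.126,"dz":0,"wx":0,"wy":0,"wz":0},{"claw":-0.6,"dx":-0.08,"dy":-0.168,"dz":0,"wx":0,"wy":0,"wz":0},{"claw":-0.6,"dx":-0.1,"dy":-0.21,"dz":0,"wx":0,"wy":0,"wz":0}]' | sed -n 2,3p
python3 -m creep '[{"claw":-0.6,"dx":-0.02,"dy":-0.04,"dz":0,"wx":0,"wy":0,"wz":0},{"claw":-0.6,"dx":-0.041,"dy":-0.08,"dz":0,"wx":0,"wy":0,"wz":0},{"claw":-0.6,"dx":-0.041,"dy":-0.08,"dz":0,"wx":0,"wy":0,"wz":0},{"claw":-0.6,"dx":-0.041,"dy":-0.08,"dz":0,"wx":0,"wy":0,"wz":0},{"claw":-0.6,"dx":-0.041,"dy":-0.08,"dz":-0.03,"wx":0,"wy":0,"wz":0}]'
python3 -m creep '[{"claw":-0.6,"dx":0,"dy":0,"dz":-0.03,"wx":0,"wy":0,"wz":0},{"claw":-0.6,"dx":0,"dy":0,"dz":-0.055,"wx":0,"wy":0,"wz":0},{"claw":-0.6,"dx":0,"dy":0,"dz":-0.064,"wx":0,"wy":0,"wz":0},{"claw":-0.6,"dx":0,"dy":0,"dz":-0.067,"wx":0,"wy":0,"wz":0}]'
python3 -m creep '[{"claw":-0.6,"dx":0,"dy":0,"dz":0,"wx":0,"wy":0,"wz":0},{"claw":-0.05,"dx":0,"dy":0,"dz":0,"wx":0,"wy":0,"wz":0},{"claw":-0.05,"dx":0,"dy":0,"dz":0,"wx":0,"wy":0,"wz":0},{"claw":-0.05,"dx":0,"dy":0,"dz":0.04,"wx":0,"wy":0,"wz":0},{"claw":-0.05,"dx":0,"dy":0,"dz":0.085,"wx":0,"wy":0,"wz":0}]'
python3 -m creep '[{"claw":-0.05,"dx":-0.02,"dy":0.04,"dz":0.04,"wx":0,"wy":0,"wz":0},{"claw":-0.05,"dx":-0.02,"dy":0.08,"dz":0.08,"wx":0,"wy":0,"wz":0},{"claw":-0.05,"dx":-0.02,"dy":0.12,"dz":0.12,"wx":0,"wy":0,"wz":0},{"claw":-0.05,"dx":-0.02,"dy":0.16,"dz":0.12,"wx":0,"wy":0,"wz":0},{"claw":-0.05,"dx":-0.02,"dy":0.2,"dz":0.12,"wx":0,"wy":0,"wz":0}]' | sed -n 2,3p
python3 -m creep '[{"claw":-0.05,"dx":0,"dy":0,"dz":0,"wx":0,"wy":0,"wz":0},{"claw":-0.05,"dx":0,"dy":0,"dz":0,"wx":0,"wy":0,"wz":0},{"claw":-0.05,"dx":0,"dy":0,"dz":0,"wx":0,"wy":0,"wz":0}]' | sed -n 2,3p
python3 -c "
from h import *
im,d=shot('scene'); crop(im,80,100,380,290,2.6,'gc.png')"
```

```text
eef_pos: [457.0, -283.7, 138.4]
eef_rot: [2.174, 2.264, 0.001]
time: 39.15
eef_pos: [420.9, -363.3, 111.7]
eef_rot: [2.167, 2.258, 0.004]
wrist_force: [1.6, 0.3, -2.1]
width: 0.335
gripper_force: 50.7
time: 39.55
eef_pos: [416.9, -360.0, 39.7]
eef_rot: [-2.173, -2.267, -0.001]
wrist_force: [0.2, -0.3, 0.2]
width: 0.338
gripper_force: 50.7
time: 40.05
eef_pos: [415.1, -361.1, 125.4]
eef_rot: [-2.174, -2.263, 0.0]
wrist_force: [0.7, -0.7, 0.8]
width: 0.475
gripper_force: 0.0
eef_pos: [397.9, -161.1, 249.2]
eef_rot: [2.173, 2.258, 0.005]
eef_pos: [396.1, -163.2, 245.7]
eef_rot: [2.178, 2.262, -0.001]
```

View pics/gc.png

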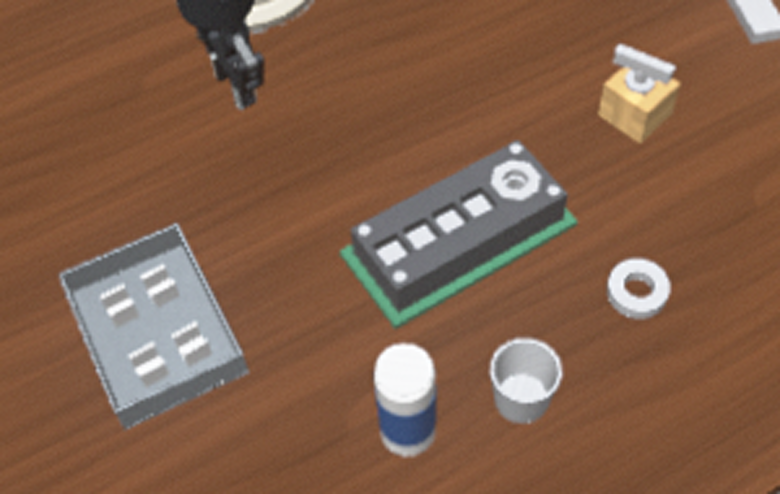

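All four brackets lie in the tray around (155,310), and the cavities are empty with their pads raised. The key stands in its block at (640,85) and the bystanders are untouched, so I'm handing in.

```bash
python3 -c "
from h import *
print(manip.close_job())"
```

```text
the job is handed in; nothing more can be done
None
```

I handed the job in at about 40 s of the 210 s: the screw is wound to its stop, all four brackets are in the tray, the key is back in its block down to its collar, and the can, tin and bearing are untouched; no verdict came back from the judge.

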